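# Latch the instrument case

## Robot

A 6-joint arm with a two-finger parallel gripper is mounted at the origin on the work surface. World frame = base frame: x ahead of the robot, y to its left, z up, the work surface at z = 0. Lengths are in m, angles in degrees, forces in N, time in s.
With the tool pointing down it reaches from about 0.35 to 0.775 m from the base axis. Payload 5.5 kg.
Tool frame: the origin (TCP) lies midway between the tips of the shut fingers; the grasp point (between the pads) lies 19 mm behind it; x points along the fingers, y is the direction in which the jaws open and shut, and the axes are right-handed (so a half turn about x gives the same grasp; the last joint's range is limited). The gripper opens to 85 mm and grips with 20 to 120 N. Pads are 22 mm wide; open, the fingers measure 114 mm over their backs; the gripper's body (76 mm by 85 mm) begins 54 mm behind the grasp point. The pads swing forward as they close: fully open they stand 13 mm farther back than shut.
Start: joints at [-77.613, 17.945, 2.641, 74.691, 0, 82.002], TCP at [0.2, -0.539, 0.209] pointing down, gripper open.
Joint ranges: [-158.12, 158.12], [-49.38, 96.58], [-58.88, 72.47], [-126.05, 133.96], [-84.25, 85.87], [-180, 180]. Speed limits (degrees/s): [147.25, 147.25, 180, 180, 180, 180].

## Interface

Orientations are given as a 3x3 rotation matrix whose columns are the frame's x, y, z axes.
In Python, from bench import get_state, get_image, job_done gives the robot as it stands.
- The arm moves only by the tool apply_moves, never from a script. Its argument "targets" is a list of rows, each a list of 4 numbers: the shift along the world's x, y, z in mm, then the turn about the world's z in rad. In form: [[x, y, z, turn], ...]. A call has 1 to 20 rows; each row is the pose to reach, as a shift and turn from the pose commanded when the call began; what a row does not reach only later rows make up. A row lasts 1/12 s, in which the tool goes at most 41.7 mm and 7.16 degrees, less where a joint would pass 70% of its speed; a pose out of reach is approached as far as the arm can. A call with a gripper value outside its range is refused whole. "fingers" is the opening, from 0 (shut) to 1 (fully open), set as the call begins (left out, the last holds). The fingers move at their own pace and stop on an object; the grip force is fixed at half the most. Time passes only in rows, so rows that repeat a pose let the fingers close. It gives the time, the measured TCP pose, the force and the opening at its end, in the units of the state.
- get_state(): the state, without advancing time (a new reading comes with each control period).
- get_image(name): name is "side" or "top" or "wrist"; returns a dict with "color" (480x640x3 uint8, red, green, blue), "mtx" (3x3 intrinsics, pixels), "pose" (4x4, takes a point from camera to world coordinates); the wrist camera has in their place "mount" (4x4, takes a point from camera to tool coordinates, whose origin is the TCP and whose axes are the tool frame's). Camera axes: x right, y down, z forward; pixel columns grow to the right and rows downward; lengths in m; the calibration is good to about 2 mm. The wrist camera is an equidistant fisheye: a pixel r from the principal point sees the ray r / f radians off the axis. A picture is of the moment at which its call begins: read the wrist's pose just before it. There is no depth.
- job_done(): hands the job in, once; it reports no verdict.
The state is a dict: "time_s": time; "q": joint angles; "joint_velocities": joint speeds; "effort": joint torques, N m; "tool_pos": TCP position; "tool_rot": TCP orientation; "force": force on the tool from outside, world axes, zero at the start; "torque": the same for the moment, N m; "opening": opening from 0.0 (shut) to 1.0 (fully open).
Only numpy, scipy, OpenCV 4.12 (cv2) and the standard library are available. Lean on these libraries where they do the work, as an engineer would, in place of code of your own. Each camera call takes 0.05 s, during which the arm holds its last target.

## Task

The instrument case standing on the bench has been shut but not latched: swing the wire loop of its draw latch out over the keeper on the lid, ease its bar down into the keeper's slot and back under the lip, then press the lever down over centre until it lies flat and fully home, so that the lid is drawn tight on its seal. Feel for the slot with a light touch and never force the bar down on top of the keeper (15 N at most); push the lever home with a plain press of at most 30 N, not pinching it. Do not disturb the bottle, slide box and dish standing around the case, and let go of everything in the end.

Things in the scene. Friction and masses are not known exactly. Their poses are not given: they have to be found in the camera images.
- case: Blue hard case with aluminium edges, fixed, standing on its hinged spine: 280 mm wide (its y), 176 mm deep (its x), top face 200 mm above the bench. Origin: on the bench, right under the latch's pivot. Its x axis points from the base shell (x -88 to 20 mm, carries the lever) across the seam to the lid shell (carries the keeper); z up. The draw latch lies along x in the middle of the top.
- pivot (a point): The lever's fixed pivot pin (axis along the case's y), 14 mm above the case's top face, on the middle line of the latch. Axes as the case's. The loop's pin is on the lever, 17 mm from here: at lever angle q it lies x = -17 cos(q - 0.087) mm, z = 17 sin(q - 0.087) mm from this pivot.
- keeper_home (a point): A point fixed to the case, 43.5 mm out (+x) from the pivot and 18 mm above the top face: where the keeper's inner corner (riser's far face, lip's underside) comes to lie once the latch is fastened. Now the lid stands ajar, so the keeper is 3 to 13 mm farther out (+x) and up to 1.5 mm to either side, not measured: find its slot by feel or sight. Axes as the case's.
- seam (a point): Base shell's rim on the top face, 21 mm out from the pivot. The keeper, a steel strike on the lid 20 mm wide (y), has along x: riser 3.5 mm thick; on it a lip 3 mm thick, reaching 4.5 mm out (+x) past the riser, its top 21 mm above the lid; open slot 6.5 mm wide; guard 6 mm thick, also 21 mm high. The bar goes down the slot, then is drawn under the lip. The seal resists with 10 N per mm.
- lever (a joint): Lever angle, rad: 0 closed, flat towards the case's -x; 1.57 straight up; 1.9 fully open at its stop, leaning over the keeper. It stays where left (friction 0.035 N m). With the loop hooked it goes stiff once the slack is gone, below 1.3 (lid far ajar) to 0.8 rad: up to 15 N at 55 mm from the pivot, passes over centre between 0.3 and 0.1 rad, then holds itself shut.
- lever_tip (a point): Middle of the lever's free end, on its outer face, 78 mm from the pivot. The lever is a steel plate 24 mm wide (y), 3 mm thick; its outer face (on top when closed) runs 5 mm off the line through the pivot, with the end turned up by 1 to 5 mm from 70 to 84 mm from the pivot.
- loop_end (a point): Middle of the loop's end bar, on its axis. The loop is a U of 5 mm round steel wire, 41 mm wide over its legs (case's y), with flat button heads 12 mm across on the bar's ends, 49 mm over the heads; the bar is 63 mm from the loop's pin. Hold it with the finger ends at most 11 mm below the bar, or they meet the case's top before it is under the lip. Pulled out to the lever's stop, it is 65 mm from the pivot at its height, 67 mm at 10 to 20 mm up.
- loop (a joint): Angle of the loop on its pin relative to the lever, rad: 0 as when fastened, 2.95 at its stop when folded back along the lever, as it nearly is at the start. The pin is stiff (friction 0.012 N m): it stays where left. This angle minus the lever's is the loop's elevation above the case's +x direction. Fastened, the bar's axis lies 46 mm out from the pivot.
- lid (a joint): How far the lid has been drawn in, as its turn about the hinge in the spine, 200 mm below the latch, rad: 0 as it stands at the start (however far ajar that is), negative as it is drawn shut (-0.005 is 1 mm at the latch).
- reagent: Capped amber bottle, 60 mm across, 135 mm high, loose beside the case; leave it alone. Origin: centre of its underside.
- slidebox: Grey box of slides with green lid, 87 x 77 x 36 mm, loose beside the case; leave it alone. Origin: centre of its underside.
- dish: Flat clear culture dish with lid, 90 mm across, 16 mm high, loose on the robot's side of the case; leave it alone. Origin: centre of its underside.

How it is judged:
By the outcome, as a careful person would: the job done as asked, in the order asked, and still so for the second after the job is handed in, with the robot touching nothing.
It also fails if it takes over 72 s, if anything falls off the work surface, if the arm or the gripper's body presses on something with over 40 N, if the wrist force passes 120 N, or if a joint passes its speed limit or range.

## Working session

There is one attempt and no reset: what is moved stays moved. The work goes in short steps, Python scripts to look and compute and a tool call to move; the robot and the scene stay as the last step left them, time stands still between calls to the robot, and variables do not carry over. Pictures are saved under pics/ and viewed, and the job is handed in when it is done.

Besides the shell and the picture viewer there is one more tool, called after "Emit:" as name(argument=value, ...) on one line, values as JSON. apply_moves: Moves the arm, as the interface text tells. Its arguments: {"type":"object","properties":{"targets":{"type":"array"},"fingers":{"type":"number"}},"required":["targets"]}

```bash
ls; mkdir -p pics; python3 - <<'E'
from bench import *
import cv2
s=get_state();print(s)
for n in ["side","top","wrist"]:
    im=get_image(n);cv2.imwrite(f"pics/{n}0.png",im["color"][:,:,::-1]);print(n,im["mtx"],im.get("pose",im.get("mount")))
E
```

```text
pics
{'time_s': 0.0, 'q': array([-7.76114671e+01,  1.79902222e+01,  2.57698701e+00,  7.46921281e+01,
       -9.93688077e-05,  8.20023180e+01]), 'joint_velocities': array([ 0.03632939, -0.11915686, -0.09725767,  0.01473452, -0.03864114,
        0.14199116]), 'effort': array([ 4.32401539e-04, -4.80624533e+01,  2.98533279e+01,  1.92761229e-02,
       -1.54839768e-04, -5.78972475e-06]), 'tool_pos': array([ 0.20017546, -0.53843134,  0.20841479]), 'tool_rot': array([[-3.96218591e-04,  3.48346172e-01, -9.37365877e-01],
       [ 1.79574291e-03, -9.37364191e-01, -3.48346305e-01],
       [-9.99998309e-01, -1.82128941e-03, -2.54139050e-04]]), 'force': array([-0.48131622, -0.87453988,  0.90583106]), 'torque': array([ 0.01950901, -0.01103573, -0.01634954]), 'opening': 1.0033560013530183}
side [[460.13453843   0.         311.38837451]
 [  0.         460.13453843 235.77088743]
 [  0.           0.           1.        ]] [[-0.94675227 -0.21760262  0.23729567  0.36010298]
 [-0.32194344  0.63172482 -0.70517812  0.64741678]
 [ 0.00354304 -0.74402477 -0.66814264  0.69095915]
 [ 0.          0.          0.          1.        ]]
top [[564.66598794   0.         324.68494187]
 [  0.         564.66598794 239.84170944]
 [  0.           0.           1.        ]] [[-0.00344608 -0.98284389  0.18440718  0.38024913]
 [-0.99997188  0.00215875 -0.00718122  0.09197339]
 [ 0.00665993 -0.18442674 -0.9828237   1.12488176]
 [ 0.          0.          0.          1.        ]]
wrist [[371.64829954   0.         316.01350905]
 [  0.         371.64829954 238.28492465]
 [  0.           0.           1.        ]] [[-2.24750761e-04 -3.15326540e-01  9.48983205e-01 -1.65212285e-01]
 [ 9.99999329e-01  1.00769859e-03  5.71669465e-04  7.61834951e-05]
 [-1.13655160e-03  9.48982696e-01  3.15326102e-01 -8.07578811e-02]
 [ 0.00000000e+00  0.00000000e+00  0.00000000e+00  1.00000000e+00]]
```

View pics/side0.png

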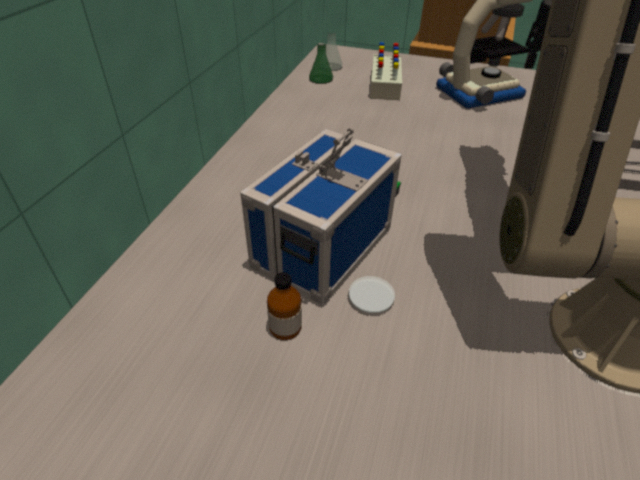

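View pics/top0.png

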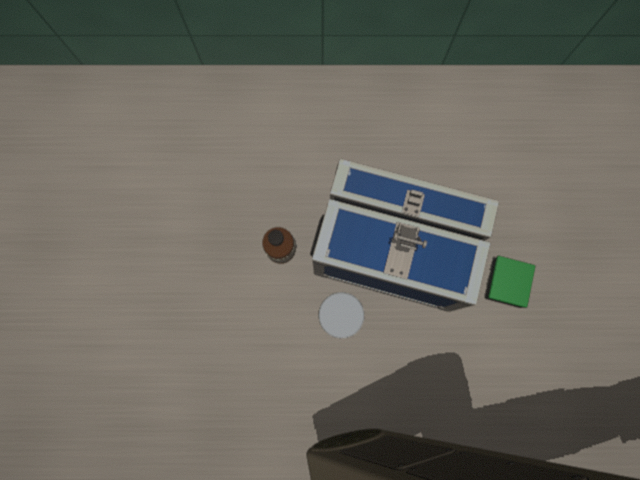

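View pics/wrist0.png

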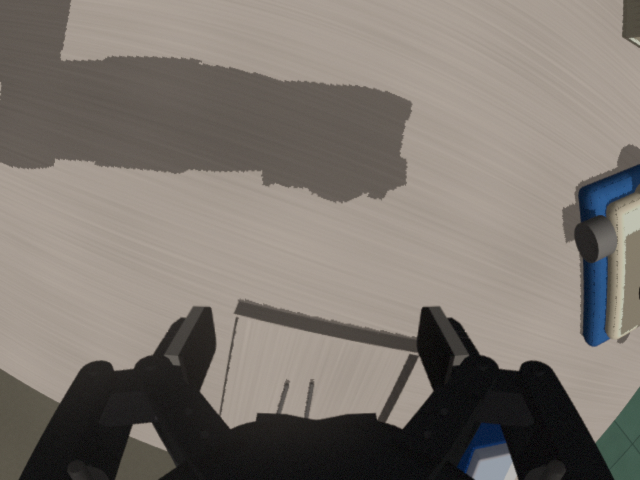

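```bash
python3 - <<'E'
import cv2
a=cv2.imread("pics/side0.png")[115:300,230:420];b=cv2.imread("pics/top0.png")[150:320,300:510]
cv2.imwrite("pics/side0z.png",cv2.resize(a,None,fx=3.2,fy=3.2,interpolation=cv2.INTER_CUBIC))
cv2.imwrite("pics/top0z.png",cv2.resize(b,None,fx=3.5,fy=3.5,interpolation=cv2.INTER_CUBIC))
E
```

```text
(no output)
```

View pics/side0z.png

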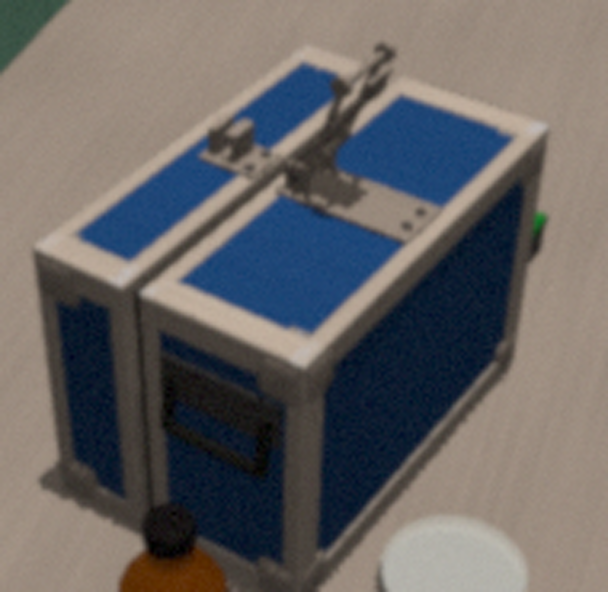

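View pics/top0z.png

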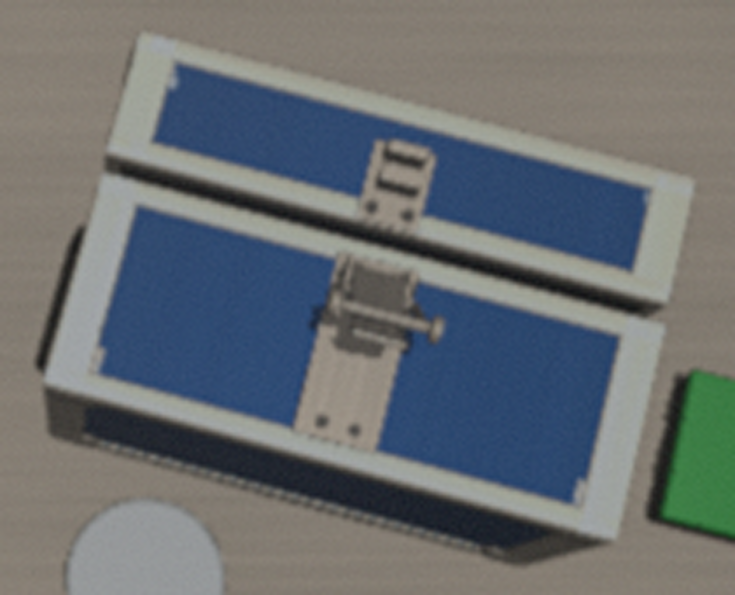

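```bash
cat > h.py <<'E'
import numpy as np, cv2
from bench import *
def rayT(im,uv,z=None):
    K=im["mtx"];P=im["pose"];d=P[:3,:3]@np.linalg.inv(K)@np.array([uv[0],uv[1],1.]);o=P[:3,3]
    if z is None: return o,d
    return o+d*(z-o[2])/d[2]
def proj(im,p):
    P=np.linalg.inv(im["pose"]);c=P[:3,:3]@np.array(p)+P[:3,3];u=im["mtx"]@c;return u[:2]/u[2]
def wray(im,s,uv):
    K=im["mtx"];m=im["mount"];a=(uv[0]-K[0,2])/K[0,0];b=(uv[1]-K[1,2])/K[1,1];r=np.hypot(a,b)
    d=np.array([a/r*np.sin(r),b/r*np.sin(r),np.cos(r)]) if r>1e-9 else np.array([0,0,1.])
    R=s["tool_rot"];return s["tool_pos"]+R@m[:3,3], R@m[:3,:3]@d
def wproj(im,s,p):
    m=im["mount"];R=s["tool_rot"];t=R.T@(np.array(p)-s["tool_pos"]);c=m[:3,:3].T@(t-m[:3,3])
    th=np.arctan2(np.hypot(c[0],c[1]),c[2]);n=c[:2]/np.hypot(c[0],c[1]);return im["mtx"][:2,2]+im["mtx"][0,0]*th*n
def onz(o,d,z): return o+d*(z-o[2])/d[2]
def tri(o1,d1,o2,d2):
    d1=d1/np.linalg.norm(d1);d2=d2/np.linalg.norm(d2)
    A=np.stack([d1,-d2],1);s=np.linalg.lstsq(A,o2-o1,rcond=None)[0]
    a=o1+s[0]*d1;b=o2+s[1]*d2;return (a+b)/2,np.linalg.norm(a-b)
E
python3 - <<'E'
from h import *
t=get_image("top");s=get_image("side")
zz=lambda u:(u[0]/3.5+300-.36,u[1]/3.5+150-.36)
pts=[rayT(t,zz(u),.2)[:2]*1000 for u in [(105,178),(663,325),(613,540),(47,385)]]
pts=np.array(pts);print(pts.round(1))
m=np.array([[20,140],[20,-140],[-88,-140],[-88,140]],float)
mc=m.mean(0);pc=pts.mean(0);H=(m-mc).T@(pts-pc);U,S,V=np.linalg.svd(H);R=V.T@U.T
th=np.degrees(np.arctan2(R[1,0],R[0,0]));o=pc-R@mc;print(th,o,((R@m.T).T+o-pts).round(1))
# lid/keeper
f=lambda u,z:(R.T@(rayT(t,zz(u),z)[:2]*1000-o)).round(1)
for n,u,z in [("lid corner",(143,33),.2),("lid R far",(693,182),.2),("kp",(377,137),.221),("kp",(436,153),.221),("slot1",(404,157),.221),("slot2",(398,186),.221),("headR",(437,328),.28),("headL",(318,312),.28)]: print(n,f(u,z))
zs=lambda u:(u[0]/3.2+230-.35,u[1]/3.2+115-.35)
# bar head right/left in side zoom
for a,b in [((437,328),(385,50)),((332,290),(338,85))]:
    p,e=tri(*rayT(t,zz(a)),*rayT(s,zs(b)));q=R.T@(p[:2]*1000-o);print(p,e,q,p[2]*1000-214)
E
```

```text
[[ 621.4   76.6]
 [ 548.7 -189. ]
 [ 446.7 -159.8]
 [ 520.5  104.6]]
-15.490271904044635 [567.06096659 -50.98974121] [[ 2.4  2. ]
 [ 0.3 -2.2]
 [-1.8 -2.6]
 [-0.8  2.9]]
lid corner [ 93.8 138.7]
lid R far [  91.8 -137.1]
kp [66.4 17.3]
kp [ 66.2 -11.5]
slot1 [60.3  2.7]
slot2 [45.8  2.1]
headR [-28.8 -23.7]
headL [-35.6  28. ]
[ 0.53031789 -0.064975    0.28712405] 0.0027739096800353997 [-31.67330148 -23.29040726] 73.12404583997557
[ 0.5455753  -0.02027968  0.28739925] 0.005747400308676681 [-28.90709751  23.85626305] 73.39925082274232
```

Emit:
apply_moves(targets=[[0, 0, 30, 0.1], [10, 10, 60, 0.22], [35, 35, 90, 0.34], [60, 60, 120, 0.46], [85, 85, 131, 0.58], [110, 112, 131, 0.7], [135, 140, 131, 0.82], [160, 167, 131, 0.94], [185, 194, 131, 1.06], [210, 220, 131, 1.18], [235, 247, 131, 1.3], [260, 274, 131, 1.42], [285, 300, 131, 1.54], [310, 326, 131, 1.66], [335, 352, 131, 1.78], [360, 379, 131, 1.9], [385, 405, 131, 2.02], [410, 431, 131, 2.14], [430, 452, 131, 2.26], [444, 467, 131, 2.38]])

```text
time_s: 1.92
tool_pos: [0.6458, -0.0695, 0.3395]
tool_rot: [[-0.0, 0.387, 0.922], [0.001, 0.922, -0.387], [-1.0, 0.0, -0.001]]
force: [-0.2, -0.6, 0.0]
opening: 0.998
```

Emit:
apply_moves(targets=[[0, 0, 0, 0.1], [0, 0, 0, 0.135], [0, 0, 0, 0.135], [0, 0, 0, 0.135]])

```text
time_s: 2.25
tool_pos: [0.6443, -0.0719, 0.34]
tool_rot: [[-0.0, 0.269, 0.963], [0.0, 0.963, -0.269], [-1.0, 0.0, -0.0]]
force: [-0.3, -0.2, 0.7]
opening: 1.003
```

```bash
python3 - <<'E'
from h import *
s=get_state();im=get_image("wrist");print(s["time_s"],s["q"].round(1),s["tool_pos"],s["tool_rot"].round(3),s["force"],s["torque"])
cv2.imwrite("pics/w1.png",im["color"][:,:,::-1])
E
```

```text
2.25 [-13.5  28.3  36.5  98.2   0.    2.1] [ 0.64429905 -0.0719267   0.34003044] [[-0.     0.269  0.963]
 [ 0.     0.963 -0.269]
 [-1.     0.    -0.   ]] [-0.2642822  -0.15353797  0.65033658] [ 0.01338901 -0.03651379 -0.02974015]
```

View pics/w1.png

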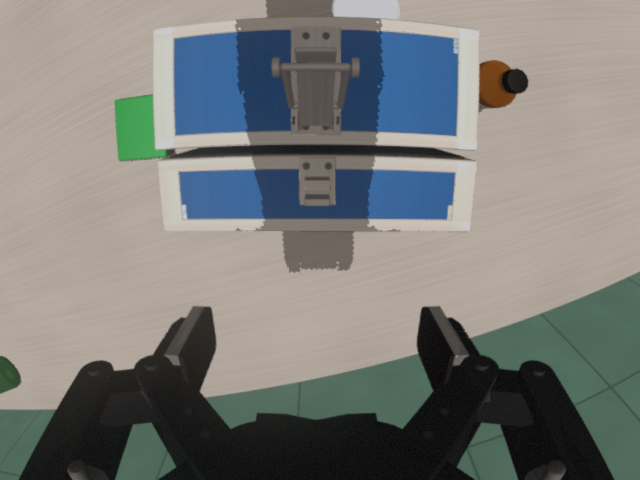

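```bash
python3 - <<'E'
import cv2
a=cv2.imread("pics/w1.png")[20:215,260:375]
cv2.imwrite("pics/w1z.png",cv2.resize(a,None,fx=3,fy=3,interpolation=cv2.INTER_CUBIC))
a=cv2.imread("pics/w1.png")[145:215,280:355]
cv2.imwrite("pics/w1k.png",cv2.resize(a,None,fx=8,fy=8,interpolation=cv2.INTER_CUBIC))
E
```

```text
(no output)
```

View pics/w1z.png

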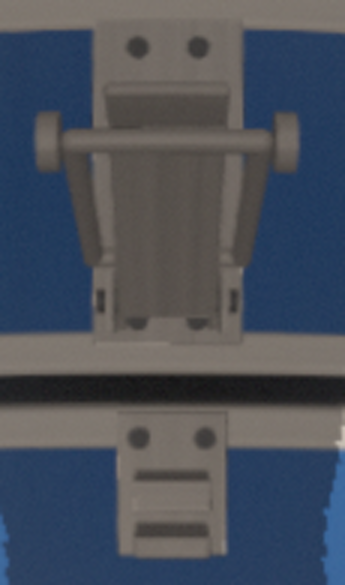

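View pics/w1k.png

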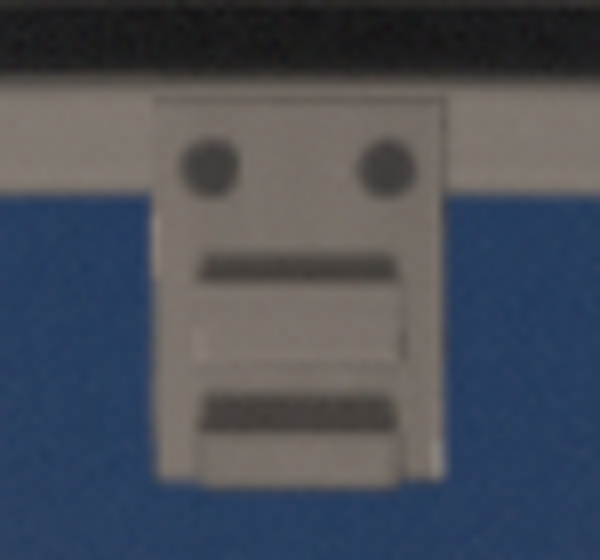

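```bash
cat > pose.py <<'E'
import numpy as np
th=np.radians(-15.5);o=np.array([567.,-51.]);R=np.array([[np.cos(th),-np.sin(th)],[np.sin(th),np.cos(th)]])
C=lambda p:np.r_[R.T@(np.array(p)[:2]*1000-o),p[2]*1000-214]
E
python3 - <<'E'
from h import *; from pose import *
s=get_state();im=get_image("wrist")
def at(uv,z): o_,d=wray(im,s,uv);return onz(o_,d,z)
g=lambda u:((u[0]+.5)/8-.5+280,(u[1]+.5)/8-.5+145)
h=lambda u:((u[0]+.5)/3-.5+260,(u[1]+.5)/3-.5+20)
for n,u,z in [("lip near",(297,283),.221),("lip far",(297,363),.221),("guard near",(297,432),.221),("guard far",(297,487),.221),("lipL",(195,325),.221),("lipR",(401,325),.221),("plateL",(152,300),.2),("plateR",(446,300),.2),("plate near",(297,97),.2),("lidrim",(297,78),.2)]:
    print(n,C(at(g(u),z)).round(1))
for n,u,z in [("base rim",(170,374),.2),("lever base plate L",(95,60),.2),("R",(243,60),.2),("pl near",(170,18),.2)]:print(n,C(at(h(u),z)).round(1))
for n,u in [("TL",(154,29)),("TR",(479,31)),("BR",(476,150)),("BL",(154,150)),("lidTL",(160,160)),("lidTR",(475,160)),("lidBR",(470,231)),("lidBL",(166,231))]: p=at(u,.2);print(n,p.round(4),C(p).round(1))
for z in (.27,.28,.29): print(z,[C(at(h(u),z)).round(1) for u in [(35,141),(299,141)]])
E
```

```text
lip near [45.8  0.6  7. ]
lip far [53.7  0.6  7. ]
guard near [60.6  0.6  7. ]
guard far [66.1  0.6  7. ]
lipL [49.9 -9.2  7. ]
lipR [49.9 10.7  7. ]
plateL [ 51.  -14.4 -14. ]
plateR [ 51.1  16.2 -14. ]
plate near [ 29.8   0.7 -14. ]
lidrim [ 27.9   0.7 -14. ]
base rim [ 19.6   0.4 -14. ]
lever base plate L [-67.7 -19.6 -14. ]
R [-67.7  20.  -14. ]
pl near [-79.6   0.4 -14. ]
TL [ 0.4447 -0.1608  0.2   ] [ -88.5 -138.5  -14. ]
TR [0.5209 0.1068 0.2   ] [-86.6 139.7 -14. ]
BR [0.623  0.0778 0.2   ] [ 19.6 139.1 -14. ]
BL [ 0.5479 -0.1919  0.2   ] [  19.3 -140.8  -14. ]
lidTL [ 0.5582 -0.1893  0.2   ] [  28.5 -135.6  -14. ]
lidTR [0.6315 0.0751 0.2   ] [ 28.4 138.8 -14. ]
lidBR [0.6946 0.0596 0.2   ] [ 93.4 140.7 -14. ]
lidBL [ 0.6204 -0.2074  0.2   ] [  93.2 -136.5  -14. ]
0.27 [array([-35.1, -27.6,  56. ]), array([-35.1,  27. ,  56. ])]
0.28 [array([-33.7, -26.4,  66. ]), array([-33.6,  25.9,  66. ])]
0.29 [array([-32.2, -25.2,  76. ]), array([-32.2,  24.7,  76. ])]
```

Emit:
apply_moves(targets=[[-30, 8, 0, 0], [-65, 17, 0, 0], [-95, 25, 0, 0], [-107.5, 29, 0, 0], [-107.5, 29, -15, 0], [-107.5, 29, -35, 0], [-107.5, 29, -52, 0], [-107.5, 29, -62, 0], [-107.5, 29, -64, 0], [-107.5, 29, -64, 0]])

```text
time_s: 3.18
tool_pos: [0.5363, -0.0432, 0.2761]
tool_rot: [[-0.001, 0.268, 0.963], [0.0, 0.963, -0.268], [-1.0, 0.0, -0.001]]
force: [-0.2, 0.6, 0.6]
opening: 0.996
```

```bash
python3 - <<'E'
from h import *; from pose import *
s=get_state();im=get_image("wrist");print(s["time_s"],s["tool_pos"],C(s["tool_pos"]),s["force"])
cv2.imwrite("pics/w2.png",im["color"][:,:,::-1])
E
```

```text
3.1833 [ 0.53634247 -0.04318681  0.27605564] [-31.63051422  -0.66384325  62.05564491] [-0.21208282  0.61919421  0.6447446 ]
```

View pics/w2.png

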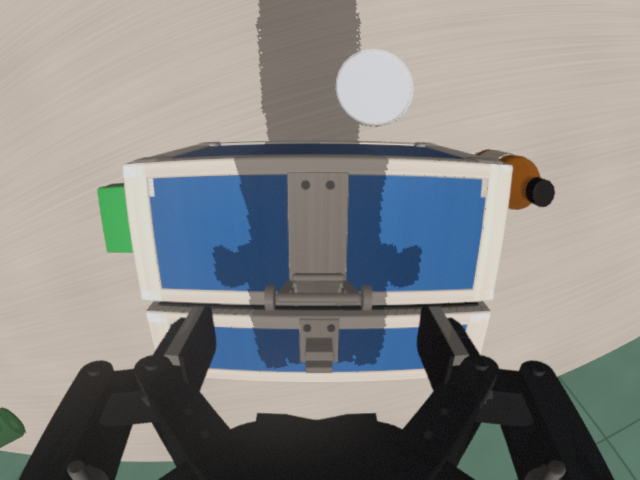

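```bash
python3 - <<'E'
import cv2
a=cv2.imread("pics/w2.png")[265:325,150:480]
cv2.imwrite("pics/w2z.png",cv2.resize(a,None,fx=2.4,fy=4,interpolation=cv2.INTER_CUBIC))
from h import *; from pose import *
s=get_state();im=get_image("wrist")
s1=dict(tool_pos=np.array([0.64429905,-0.0719267,0.34003044]),tool_rot=s["tool_rot"])
h=lambda u:((u[0]+.5)/3-.5+260,(u[1]+.5)/3-.5+20)
for a,b in [((47,141),(269.5,297)),((286,141),(367.5,297))]:
    p,e=tri(*wray(im,s1,h(a)),*wray(im,s,b));print(C(p),e)
# pad in-tool projection: points at y=+-42.5, x=-13 , z=+-11
for z in (-.011,.011):
    for y in (-.0425,.0425):
        for x in (-.013,-.035): print(x,y,z,wproj(im,s,s["tool_pos"]+s["tool_rot"]@np.array([x,y,z])).round(0))
E
```

```text
[-32.27759618 -22.72080235  74.16699973] 0.0004600527182753168
[-32.29722134  22.92770466  74.25997724] 0.0007703898629214403
-0.013 -0.0425 -0.011 [224. 279.]
-0.035 -0.0425 -0.011 [212. 301.]
-0.013 0.0425 -0.011 [409. 279.]
-0.035 0.0425 -0.011 [421. 301.]
-0.013 -0.0425 0.011 [228. 320.]
-0.035 -0.0425 0.011 [218. 345.]
-0.013 0.0425 0.011 [404. 320.]
-0.035 0.0425 0.011 [414. 346.]
```

View pics/w2z.png

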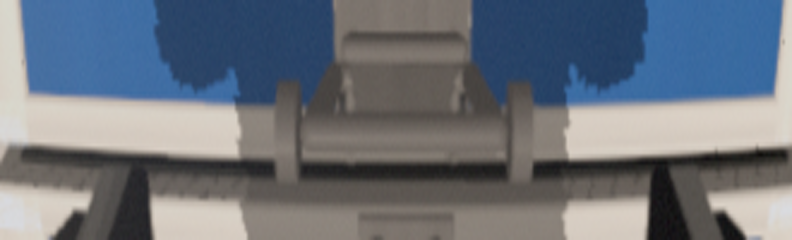

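```bash
python3 - <<'E'
import cv2
a=cv2.imread("pics/w2.png")[280:480,20:330]
cv2.imwrite("pics/w2g.png",cv2.convertScaleAbs(cv2.resize(a,None,fx=2.5,fy=2.5,interpolation=cv2.INTER_CUBIC),alpha=2.5))
E
```

```text
(no output)
```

View pics/w2g.png

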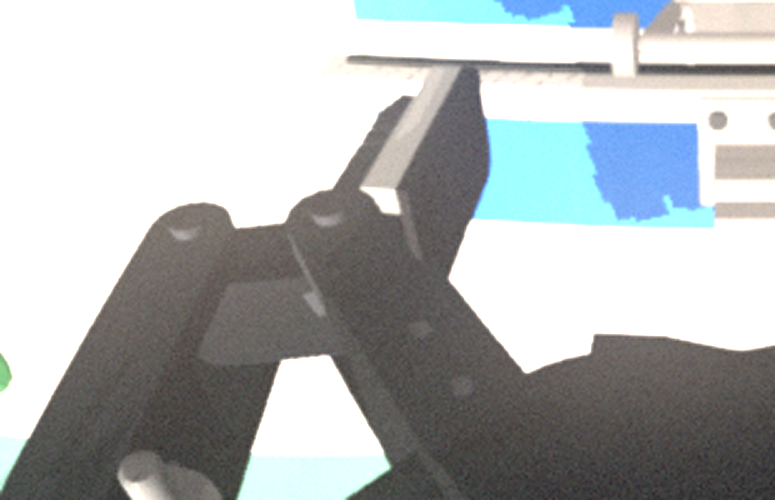

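```bash
python3 - <<'E'
from h import *; from pose import *
from scipy.optimize import fsolve
s=get_state();im=get_image("wrist")
for uv,z in [((208,308),-.011),((180,356),-.011),((216,344),.011)]:
    o_,d=wray(im,s,uv);R=s["tool_rot"];o_=R.T@(o_-s["tool_pos"]);d=R.T@d
    p=o_+d*(z-o_[2])/d[2];print(uv,p*1000)
E
```

```text
(208, 308) [-40.89393434 -42.60645378 -11.        ]
(180, 356) [-73.32792351 -43.63698809 -11.        ]
(216, 344) [-33.97814833 -43.74541429  11.        ]
```

Emit:
apply_moves(targets=[[0.2, 0.7, 20, 0], [0.2, 0.7, 40, 0], [0.2, 0.7, 40, 0], [0.2, 0.7, 40, 0], [0.2, 0.7, 40, 0], [0.2, 0.7, 40, 0]], fingers=0.64)

```text
time_s: 3.83
tool_pos: [0.5368, -0.0423, 0.3157]
tool_rot: [[-0.001, 0.268, 0.964], [0.0, 0.964, -0.268], [-1.0, 0.0, -0.001]]
force: [-0.8, -0.0, 0.4]
opening: 0.641
```

```bash
python3 - <<'E'
from h import *; from pose import *
s=get_state();im=get_image("wrist");print(s["time_s"],s["tool_pos"],C(s["tool_pos"]),s["force"],s["opening"])
cv2.imwrite("pics/w3.png",im["color"][:,:,::-1])
for x in (0,-.005,-.01,-.02,-.04,-.05):
  for z in (-.011,.011): print(x,z,wproj(im,s,s["tool_pos"]+s["tool_rot"]@np.array([x,-.0425*s["opening"],z])).round(0))
print(wproj(im,s,s["tool_pos"]+s["tool_rot"]@np.array([-.073,0,-.038])))
cv2.imwrite("pics/w3g.png",cv2.convertScaleAbs(im["color"][250:450,140:500,::-1],alpha=2.5).repeat(2,0).repeat(2,1))
E
```

```text
3.8333 [ 0.536822   -0.04230235  0.31572526] [-31.40478726   0.31660446 101.72525521] [-0.80599874 -0.01610558  0.36475183] 0.6408704004029138
0 -0.011 [260. 268.]
0 0.011 [263. 308.]
-0.005 -0.011 [259. 272.]
-0.005 0.011 [262. 313.]
-0.01 -0.011 [257. 277.]
-0.01 0.011 [260. 318.]
-0.02 -0.011 [254. 286.]
-0.02 0.011 [257. 329.]
-0.04 -0.011 [246. 308.]
-0.04 0.011 [251. 354.]
-0.05 -0.011 [242. 321.]
-0.05 0.011 [247. 368.]
[316.75087759 281.97227049]
```

View pics/w3g.png

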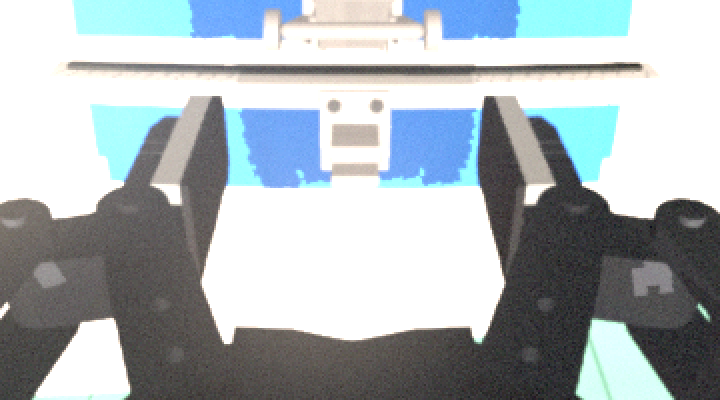

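```bash
python3 - <<'E'
from h import *; from pose import *
s=get_state()
for n,(x0,y0,x1,y1) in [("side",(270,60,400,200)),("top",(340,170,470,300))]:
    im=get_image(n);c=im["color"][:,:,::-1].copy()
    for p in [(0,0,0),(-.005,.0272,0),(-.005,-.0272,0),(-.038,.0272,0)]:
        u=proj(im,s["tool_pos"]+s["tool_rot"]@np.array(p));print(n,p,u.round(1))
    cv2.imwrite(f"pics/{n}3.png",cv2.convertScaleAbs(cv2.resize(c[y0:y1,x0:x1],None,fx=4.2,fy=4.2,interpolation=cv2.INTER_CUBIC),alpha=1.8))
E
```

```text
side (0, 0, 0) [343.  120.7]
side (-0.005, 0.0272, 0) [334.6 124.5]
side (-0.005, -0.0272, 0) [351.4 111.8]
side (-0.038, 0.0272, 0) [335.3 105.8]
top (0, 0, 0) [412.5 236.6]
top (-0.005, 0.0272, 0) [394.9 231. ]
top (-0.005, -0.0272, 0) [431.2 240.8]
top (-0.038, 0.0272, 0) [397.9 226.3]
```

View pics/side3.png

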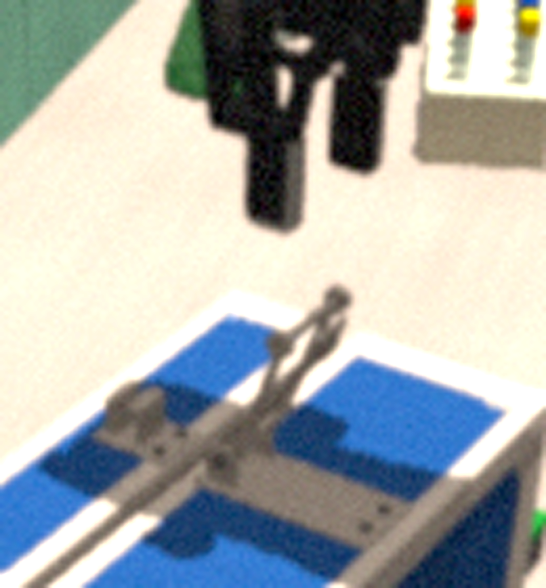

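View pics/top3.png

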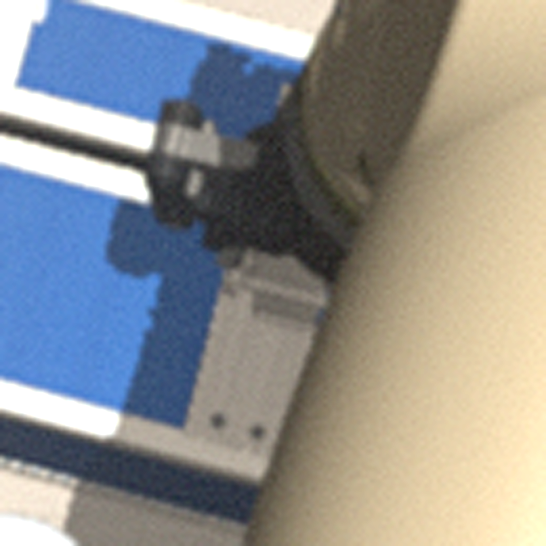

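Emit:
apply_moves(targets=[[0, 0, -20, 0], [0, 0, -40, 0], [0, 0, -50, 0], [0, 0, -52, 0], [0, 0, -52, 0]], fingers=0.7)

```text
time_s: 4.4
tool_pos: [0.5364, -0.0422, 0.2636]
tool_rot: [[-0.002, 0.268, 0.964], [0.001, 0.964, -0.268], [-1.0, 0.0, -0.002]]
force: [0.6, -0.3, 0.2]
opening: 0.699
```

```bash
cat > look.py <<'E'
from h import *; from pose import *
import sys
n=sys.argv[1]
s=get_state();im=get_image("wrist");sd=get_image("side");print(s["time_s"],s["tool_pos"],C(s["tool_pos"]).round(2),s["force"].round(2),s["torque"].round(3),s["opening"])
cv2.imwrite(f"pics/w{n}.png",im["color"][:,:,::-1])
a=cv2.convertScaleAbs(cv2.resize(im["color"][240:390,220:420,::-1],None,fx=3.5,fy=3.5,interpolation=cv2.INTER_CUBIC),alpha=2)
cv2.imwrite(f"pics/w{n}z.png",a)
cv2.imwrite(f"pics/s{n}z.png",cv2.convertScaleAbs(cv2.resize(sd["color"][70:210,270:400,::-1],None,fx=4.2,fy=4.2,interpolation=cv2.INTER_CUBIC),alpha=1.8))
E
python3 look.py 4
```

```text
4.4 [ 0.53636505 -0.04219992  0.26362192] [-31.87   0.29  49.62] [ 0.65 -0.27  0.17] [-0.009 -0.016 -0.004] 0.6994389554399321
```

View pics/w4z.png

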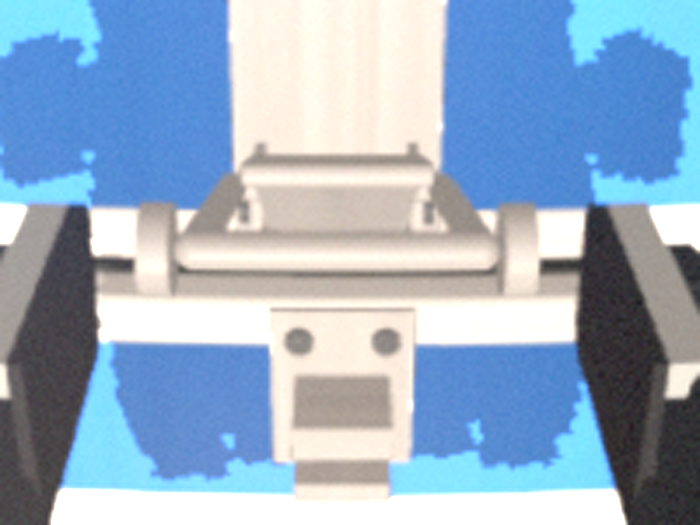

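View pics/s4z.png

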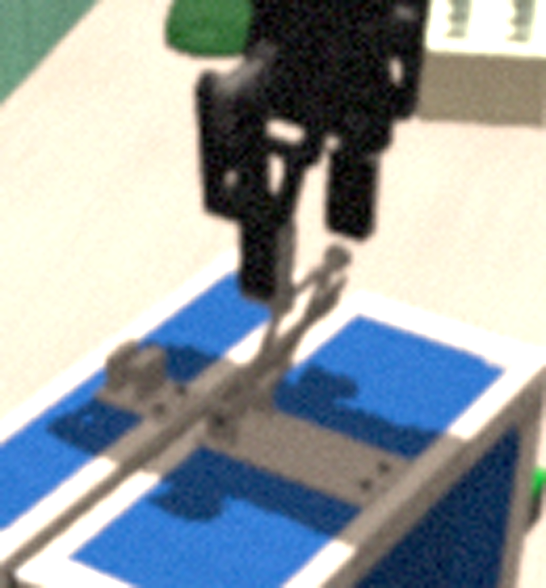

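Emit:
apply_moves(targets=[[0, 0, -3, 0], [0, 0, -5, 0], [0, 0, -5, 0]])

```text
time_s: 4.75
tool_pos: [0.5371, -0.0424, 0.2594]
tool_rot: [[0.0, 0.268, 0.964], [0.0, 0.964, -0.268], [-1.0, 0.0, 0.0]]
force: [0.5, -0.4, -1.0]
opening: 0.7
```

Emit:
apply_moves(targets=[[0, 0, 0, 0], [0, 0, 0, 0], [0, 0, 0, 0], [0, 0, 0, 0], [0, 0, 0, 0]], fingers=0.45)

```text
time_s: 5.17
tool_pos: [0.537, -0.0424, 0.2599]
tool_rot: [[0.001, 0.267, 0.964], [-0.0, 0.964, -0.267], [-1.0, 0.0, 0.001]]
force: [-2.5, -0.2, 5.3]
opening: 0.54
```

```bash
python3 look.py 5
```

```text
5.1667 [ 0.53699923 -0.04235768  0.25988862] [-31.22   0.31  45.89] [-2.5  -0.15  5.32] [-0.003  0.514 -0.008] 0.5397476290698601
```

View pics/w5z.png

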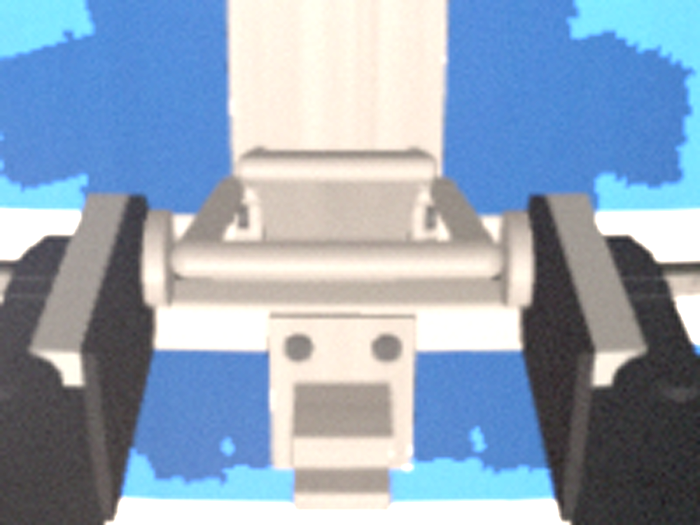

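View pics/s5z.png

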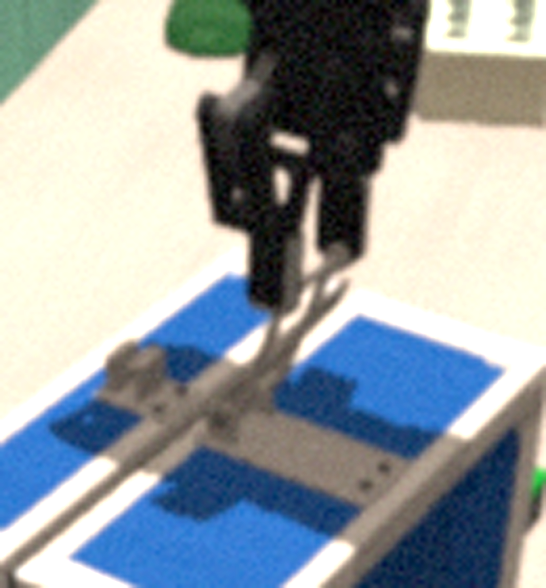

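```bash
cat > kin.py <<'E'
import numpy as np
from scipy.optimize import fsolve
def bar(q,e): a=q-.087;return np.array([-17*np.cos(a)+63*np.cos(e),17*np.sin(a)+63*np.sin(e)])
def inv(b,g=(1.3,0)): return fsolve(lambda v:bar(*v)-b,g)
W=lambda dx:(round(.9636*dx,1),round(-.2672*dx,1))
E
python3 - <<'E'
from kin import *
b0=bar(.986,1.914);print(b0)
for b in [(57,16),(57,9),(57,1),(51.8,1)]: print(b,inv(b))
q1,e1=inv((57,16))
for t in np.linspace(0,1,21)[1:]:
    f=t; q=.986+(q1-.986)*t;e=1.914+(e1-1.914)*t
    b=bar(q,e)-b0;print([*W(b[0]),round(b[1],1),0],end=", ")
E
```

```text
[-31.7805369   72.63191452]
(57, 16) [1.29708802 0.00149206]
(57, 9) [ 1.32184595 -0.11213416]
(57, 1) [ 1.41654899 -0.24870999]
(51.8, 1) [ 1.03771874 -0.2051692 ]
[np.float64(5.8), np.float64(-1.6), np.float64(1.9), 0], [np.float64(11.6), np.float64(-3.2), np.float64(3.3), 0], [np.float64(17.6), np.float64(-4.9), np.float64(4.1), 0], [np.float64(23.6), np.float64(-6.6), np.float64(4.3), 0], [np.float64(29.6), np.float64(-8.2), np.float64(3.9), 0], [np.float64(35.5), np.float64(-9.9), np.float64(2.9), 0], [np.float64(41.3), np.float64(-11.5), np.float64(1.4), 0], [np.float64(47.0), np.float64(-13.0), np.float64(-0.6), 0], [np.float64(52.3), np.float64(-14.5), np.float64(-3.2), 0], [np.float64(57.5), np.float64(-15.9), np.float64(-6.3), 0], [np.float64(62.3), np.float64(-17.3), np.float64(-9.9), 0], [np.float64(66.7), np.float64(-18.5), np.float64(-13.9), 0], [np.float64(70.8), np.float64(-19.6), np.float64(-18.3), 0], [np.float64(74.4), np.float64(-20.6), np.float64(-23.1), 0], [np.float64(77.5), np.float64(-21.5), np.float64(-28.2), 0], [np.float64(80.2), np.float64(-22.2), np.float64(-33.5), 0], [np.float64(82.3), np.float64(-22.8), np.float64(-39.1), 0], [np.float64(84.0), np.float64(-23.3), np.float64(-44.9), 0], [np.float64(85.0), np.float64(-23.6), np.float64(-50.7), 0], [np.float64(85.5), np.float64(-23.7), np.float64(-56.6), 0],
```

Emit:
apply_moves(targets=[[2.9, -0.8, 1, 0], [5.8, -1.6, 1.9, 0], [8.7, -2.4, 2.6, 0], [11.6, -3.2, 3.3, 0], [17.6, -4.9, 4.1, 0], [23.6, -6.6, 4.3, 0], [23.6, -6.6, 4.3, 0]])

```text
time_s: 5.85
tool_pos: [0.5607, -0.0489, 0.2631]
tool_rot: [[-0.002, 0.267, 0.964], [0.001, 0.964, -0.267], [-1.0, 0.0, -0.002]]
force: [-4.2, 0.0, 4.6]
opening: 0.539
```

```bash
python3 look.py 6
```

```text
5.85 [ 0.56073589 -0.04894653  0.26309586] [-6.59  0.3  49.1 ] [-4.23  0.04  4.57] [0.256 1.031 0.182] 0.5387350726528328
```

View pics/w6.png

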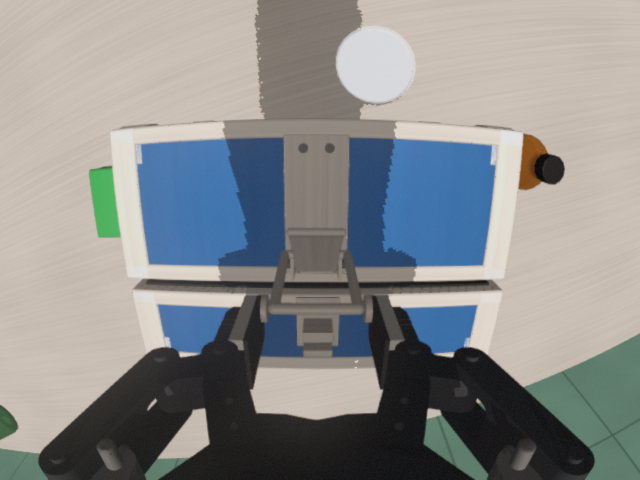

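Emit:
apply_moves(targets=[[6, -1.6, -0.4, 0], [11.9, -3.3, -1.4, 0], [17.7, -4.9, -2.9, 0], [23.4, -6.4, -4.9, 0], [28.7, -7.9, -7.5, 0], [33.9, -9.3, -10.6, 0], [38.7, -10.7, -14.2, 0], [43.1, -11.9, -18.2, 0], [47.2, -13, -22.6, 0], [50.8, -14, -27.4, 0], [53.9, -14.9, -32.5, 0], [56.6, -15.6, -37.8, 0], [58.7, -16.2, -43.4, 0], [58.7, -16.2, -43.4, 0]])

```text
time_s: 7.12
tool_pos: [0.6193, -0.065, 0.2184]
tool_rot: [[-0.001, 0.267, 0.964], [0.001, 0.964, -0.267], [-1.0, 0.001, -0.002]]
force: [-0.0, -1.9, 1.6]
opening: 0.497
```

```bash
python3 look.py 7
```

```text
7.1167 [ 0.61930255 -0.06499658  0.21842419] [54.14  0.49  4.42] [-0.01 -1.93  1.62] [-0.037 -0.038  0.349] 0.4973702909466912
```

View pics/w7.png

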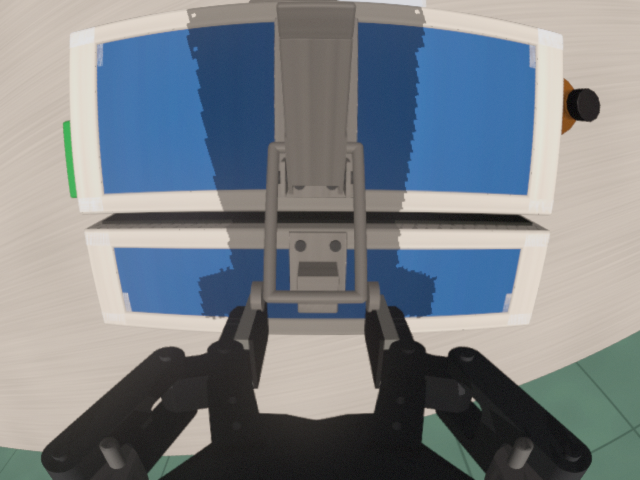

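View pics/w7z.png

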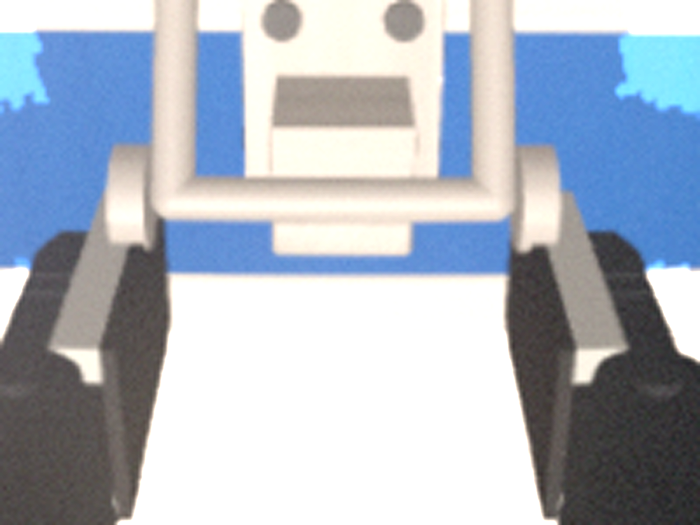

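View pics/s7z.png

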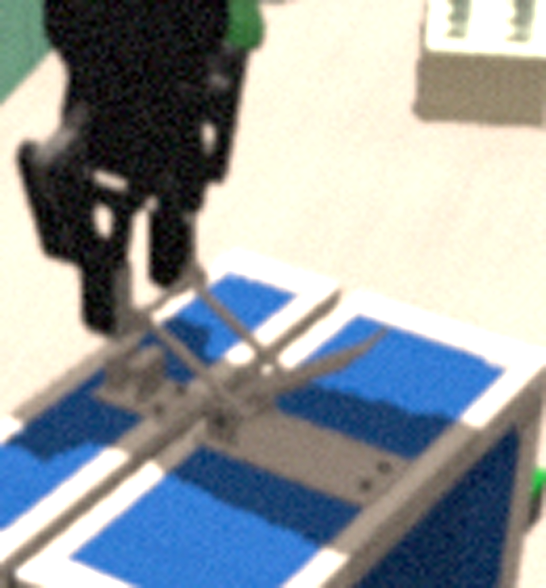

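```bash
python3 - <<'E'
from h import *; from pose import *
s=get_state();im=get_image("wrist");sd=get_image("side");t=get_image("top")
def bydepth(s,ua,ub,L):
    o1,d1=wray(im,s,ua);o2,d2=wray(im,s,ub)
    # same-x,z plane: find depth z so that separation = L
    from scipy.optimize import brentq
    f=lambda z:np.linalg.norm(onz(o1,d1,z)-onz(o2,d2,z))-L
    z=brentq(f,.1,.38);return C((onz(o1,d1,z)+onz(o2,d2,z))/2)
print("w7 bar",bydepth(s,(220+108/3.5,240+195/3.5),(220+559/3.5,240+195/3.5),.049))
s6=dict(tool_pos=np.array([0.56073589,-0.04894653,0.26309586]),tool_rot=s["tool_rot"])
print("w6 bar",bydepth(s6,(260.5,308),(373.5,308),.049))
s5=dict(tool_pos=np.array([0.53699923,-0.04235768,0.25988862]),tool_rot=s["tool_rot"])
print("w5 bar",bydepth(s5,(220+143/3.5,240+259/3.5),(220+532/3.5,240+259/3.5),.049))
for a,b in [((257.1,295.7),(270+150/4.2,70+308/4.2)),((373.7,295.7),(270+118/4.2,70+330/4.2))]:
    p,e=tri(*wray(im,s,a),*rayT(sd,b));print(C(p),e)
# lever tip: near edge corners width 24
print("levertip",bydepth(s,(277.5,36),(356,36),.024))
cv2.imwrite("pics/top7.png",cv2.convertScaleAbs(cv2.resize(t["color"][170:300,340:470,::-1],None,fx=4.2,fy=4.2,interpolation=cv2.INTER_CUBIC),alpha=1.8))
cv2.imwrite("pics/w7l.png",cv2.convertScaleAbs(cv2.resize(im["color"][0:310,220:420,::-1],None,fx=1.9,fy=1.9,interpolation=cv2.INTER_CUBIC),alpha=1.8))
E
```

```text
w7 bar [36.72771102  0.05690235 45.79903031]
w6 bar [-9.23706294  0.55908401 73.91200395]
w5 bar [-30.14731265   0.32153788  69.47453727]
[ 59.40096168 -26.8325133   11.71669729] 0.009758315783617768
[44.50972068 24.89169009 32.77751754] 0.0021715121900818396
levertip [-54.34815611   0.43591347  54.7488854 ]
```

View pics/w7l.png

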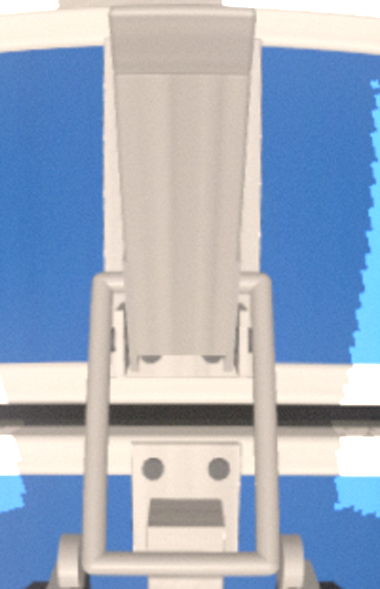

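View pics/w6z.png

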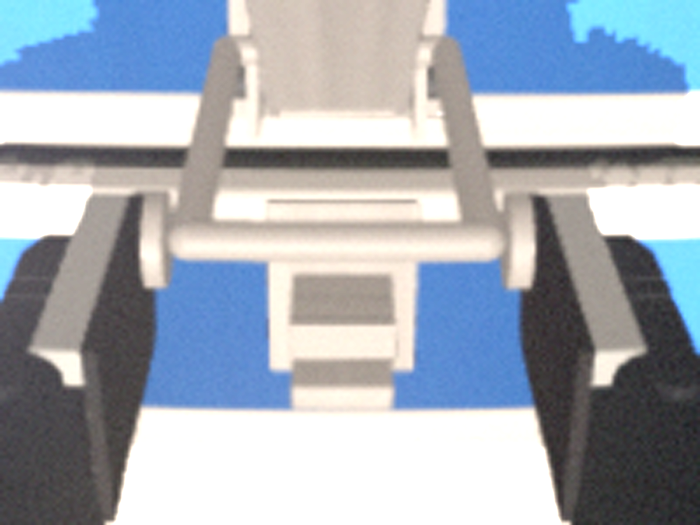

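Emit:
apply_moves(targets=[[6, -1.6, 0, 0], [12, -3.2, 2, 0], [14, -3.7, 15, 0], [14, -3.7, 45, 0], [12, -3.2, 80, 0], [0, 0, 90, 0], [-30, 8.3, 90, 0], [-65, 18, 90, 0], [-100, 27.7, 90, 0], [-130, 36, 90, 0], [-143.6, 39.8, 85, 0], [-143.6, 39.8, 60, 0], [-143.6, 39.8, 30, 0], [-143.6, 39.8, 12, 0], [-143.6, 39.8, 10, 0], [-143.6, 39.8, 10, 0]], fingers=0)

```text
time_s: 8.7
tool_pos: [0.4747, -0.0249, 0.2297]
tool_rot: [[-0.002, 0.268, 0.964], [0.001, 0.964, -0.268], [-1.0, 0.0, -0.002]]
force: [-0.1, -0.2, 1.0]
opening: -0.0
```

```bash
python3 look.py 8; python3 - <<'E'
from h import *; from pose import *
t=get_image("top");sd=get_image("side")
cv2.imwrite("pics/top8.png",cv2.convertScaleAbs(cv2.resize(t["color"][170:300,340:470,::-1],None,fx=4.2,fy=4.2,interpolation=cv2.INTER_CUBIC),alpha=1.8))
cv2.imwrite("pics/s8z.png",cv2.convertScaleAbs(cv2.resize(sd["color"][60:220,280:440,::-1],None,fx=3.7,fy=3.7,interpolation=cv2.INTER_CUBIC),alpha=1.8))
E
```

```text
8.7 [ 0.47472558 -0.02492415  0.22971183] [-95.89   0.47  15.71] [-0.08 -0.2   0.96] [ 0.016 -0.04  -0.038] -8.885923326644046e-05
```

View pics/w8.png

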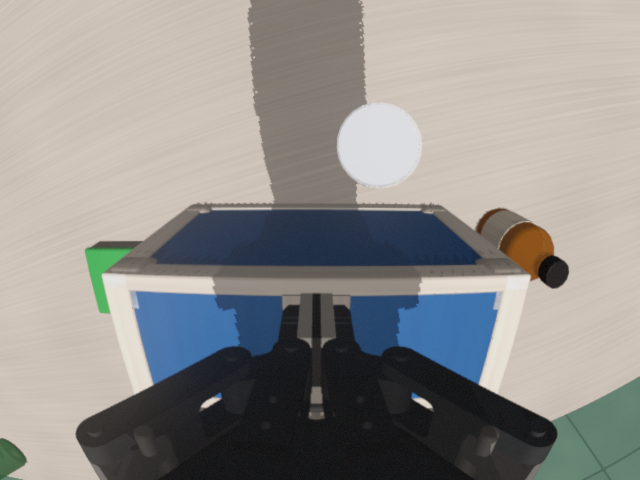

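View pics/s8z.png

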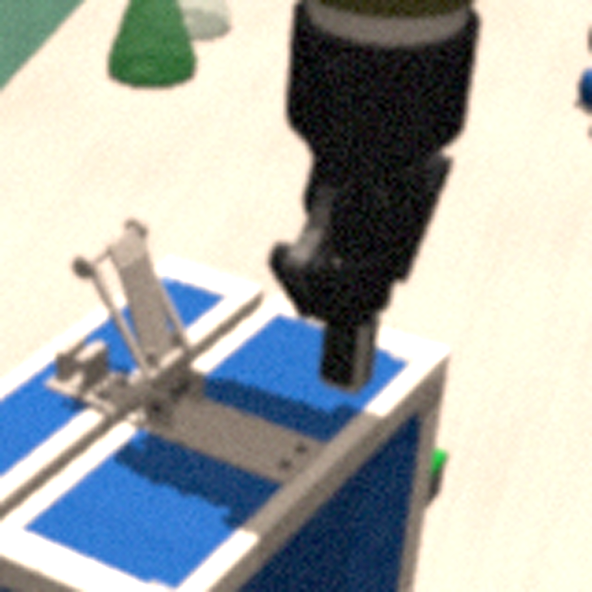

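View pics/top8.png

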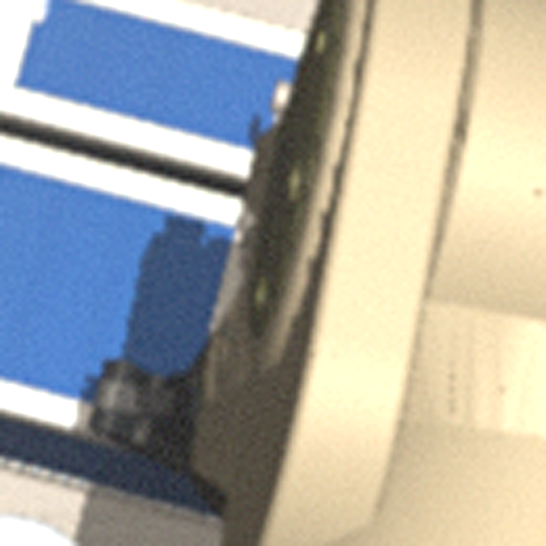

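Emit:
apply_moves(targets=[[0, 0, 35, 0], [0, 0, 70, 0], [8, -2, 100, 0], [35, -9.7, 110, 0], [70, -19.4, 110, 0], [105, -29, 110, 0], [140, -38.8, 110, 0], [165, -45.8, 110, 0], [169.5, -47, 110, 0], [169.5, -47, 110, 0]], fingers=0.45)

```text
time_s: 9.73
tool_pos: [0.6468, -0.0731, 0.3388]
tool_rot: [[-0.001, 0.268, 0.963], [0.0, 0.963, -0.268], [-1.0, 0.0, -0.001]]
force: [-0.4, 0.4, -1.2]
opening: 0.451
```

```bash
cat > look2.py <<'E'
from h import *; from pose import *
import sys
n,x0,y0,x1,y1,f=sys.argv[1],*map(float,sys.argv[2:7]); x0,y0,x1,y1=map(int,(x0,y0,x1,y1))
s=get_state();im=get_image("wrist");sd=get_image("side");print(s["time_s"],C(s["tool_pos"]).round(2),s["force"].round(2),s["torque"].round(3),s["opening"])
np.save(f"pics/{n}_s.npy",np.r_[s["tool_pos"],s["tool_rot"].ravel()])
cv2.imwrite(f"pics/{n}.png",im["color"][:,:,::-1])
cv2.imwrite(f"pics/{n}z.png",cv2.convertScaleAbs(cv2.resize(im["color"][y0:y1,x0:x1,::-1],None,fx=f,fy=f,interpolation=cv2.INTER_CUBIC),alpha=2))
cv2.imwrite(f"pics/{n}s.png",cv2.convertScaleAbs(cv2.resize(sd["color"][60:210,270:400,::-1],None,fx=4,fy=4,interpolation=cv2.INTER_CUBIC),alpha=1.8))
E
python3 look2.py a1 230 20 400 250 2.5
```

```text
9.7333 [8.279e+01 7.000e-02 1.248e+02] [-0.41  0.4  -1.24] [-0.008  0.077  0.013] 0.45073095912244787
```

View pics/a1z.png

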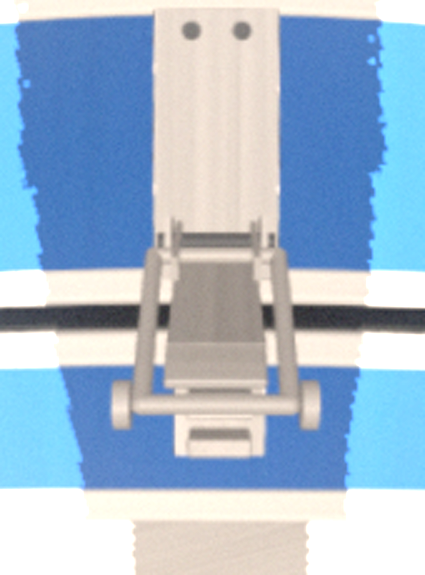

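View pics/a1s.png

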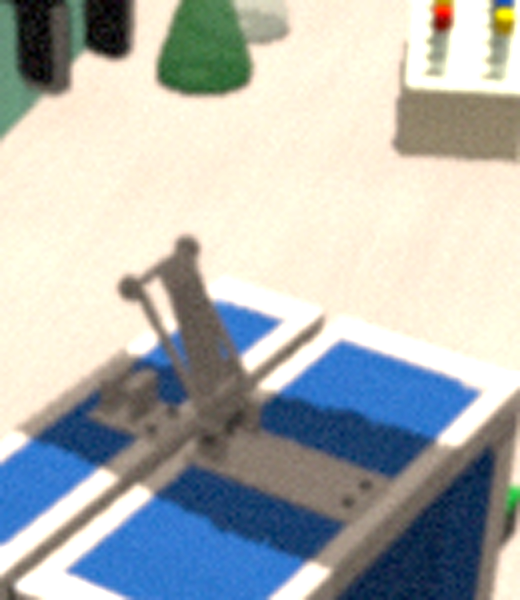

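```bash
cat >> h.py <<'E'
def bydepth(im,s,ua,ub,L):
    from scipy.optimize import brentq
    o1,d1=wray(im,s,ua);o2,d2=wray(im,s,ub)
    f=lambda z:np.linalg.norm(onz(o1,d1,z)-onz(o2,d2,z))-L
    z=brentq(f,.1,s["tool_pos"][2]+.1);return (onz(o1,d1,z)+onz(o2,d2,z))/2
def crop(u,x0,y0,f): return ((u[0]+.5)/f-.5+x0,(u[1]+.5)/f-.5+y0)
def loads(n): v=np.load(f"pics/{n}_s.npy");return dict(tool_pos=v[:3],tool_rot=v[3:].reshape(3,3))
E
python3 - <<'E'
from h import *; from pose import *
s=loads("a1");im=get_image("wrist");sd=get_image("side")
w=lambda u:crop(u,230,20,2.5)
z=lambda u:crop(u,270,60,4)
for a,b in [((310,404),(130,287)),((121,404),(187,246))]:
    p,e=tri(*wray(im,s,w(a)),*rayT(sd,z(b)));print(C(p),e)
print(C(bydepth(im,s,w((111,404)),w((320,404)),.049)))
print("lip pts",[C(onz(*wray(im,s,w(u)),.221)) for u in [(190,388),(220,430),(220,440)]])
print("lever tip",C(bydepth(im,s,w((164,384)),w((267,384)),.024)),C(tri(*wray(im,s,w((267,384))),*rayT(sd,z((165,258))))[0]))
# tip height at pose 8
p8=np.array([ 0.47472558,-0.02492415])
for zz in (.22,.24,.26): print(zz-.214,proj(sd,[*p8,zz]),"vs (373.5,164.5)")
E
```

```text
[38.37485242 22.37446483 69.44958161] 0.0007249387169078691
[ 38.39740076 -23.09524372  69.5351888 ] 0.0006832505065743458
[37.69330276 -0.18741099 75.32118686]
lip pts [array([44.31172969, -8.03234654,  7.        ]), array([57.50723133,  1.18580602,  7.        ]), array([60.67942674,  1.19013503,  7.        ])]
lever tip [33.10589805 -0.18775818 75.00210881] [30.16567298 10.32862627 81.19446074]
0.006000000000000005 [371.31274871 179.79186555] vs (373.5,164.5)
0.025999999999999995 [372.35104997 170.32907396] vs (373.5,164.5)
0.04600000000000001 [373.42450981 160.54585662] vs (373.5,164.5)
```

Emit:
apply_moves(targets=[[0, 0, -30, 0], [0, 0, -60, 0], [0, 0, -85, 0], [0, 0, -92, 0], [-15, 4.2, -92, 0], [-27, 7.5, -92, 0], [-33, 9.2, -92, 0], [-39, 10.8, -92, 0], [-45, 12.5, -92, 0], [-51, 14.1, -92, 0], [-57, 15.8, -92, 0], [-63, 17.5, -92, 0], [-68, 18.9, -92, 0], [-72, 20, -92, 0], [-74.5, 20.7, -92, 0], [-75.7, 21, -92, 0], [-75.7, 21, -92, 0]], fingers=0)

```text
time_s: 11.35
tool_pos: [0.5692, -0.0512, 0.2481]
tool_rot: [[-0.0, 0.267, 0.964], [0.0, 0.964, -0.267], [-1.0, 0.0, -0.0]]
force: [-0.5, 1.0, 0.2]
opening: -0.0
```

```bash
python3 look2.py a2 230 150 430 350 3
```

```text
11.35 [ 2.14  0.38 34.13] [-0.5  1.   0.2] [-0.008 -0.033  0.03 ] -0.00031417842314844714
```

View pics/a2.png

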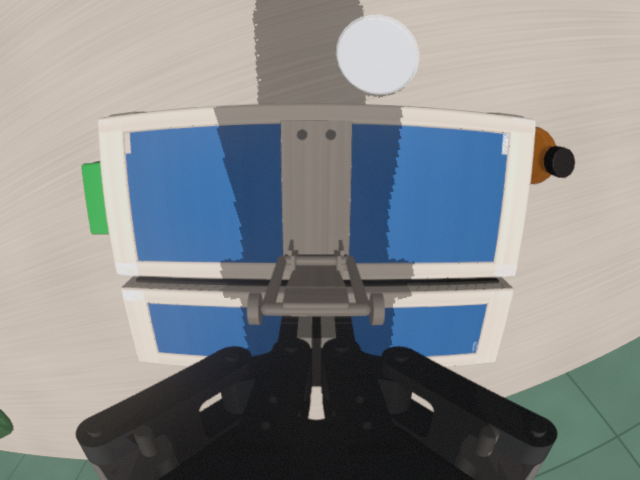

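View pics/a2s.png

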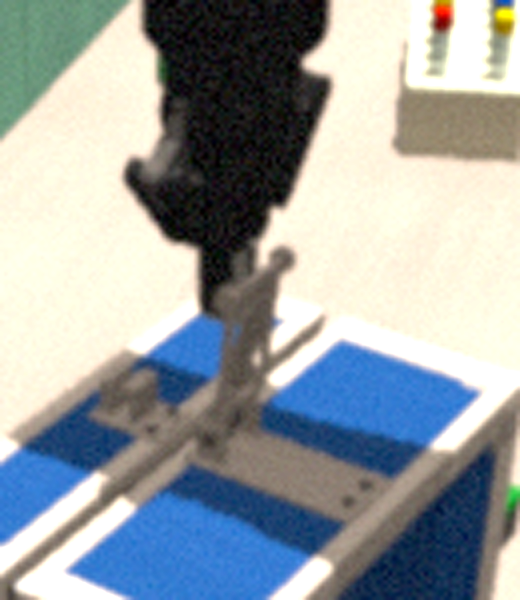

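```bash
python3 - <<'E'
from h import *; from pose import *; from kin import *
s=loads("a2");im=get_image("wrist");sd=get_image("side")
z=lambda u:crop(u,270,60,4)
for a,b in [((377.5,309),(230,298)),((254.5,309),(283,258))]:
    p,e=tri(*wray(im,s,a),*rayT(sd,z(b)));print(C(p),e)
print(C(bydepth(im,s,(248,309),(384,309),.049)))
for q in (1.2,1.3,1.4,1.5): print(q,bar(q,2.93-q))
E
```

```text
[-13.60229797  22.43067796  81.24135348] 0.0018249150599868192
[-12.53623674 -22.7246362   79.65802552] 0.0016066158713724308
[-13.64563768   0.18959869  83.29065317]
1.2 [-17.50104724  77.45277874]
1.3 [-9.68123937 78.8130268 ]
1.4 [-1.76469976 79.38580115]
1.5 [ 6.16947215 79.16537881]
```

Emit:
apply_moves(targets=[[5, -1.4, 0, 0], [6, -1.7, 20, 0], [6, -1.7, 45, 0], [0, 0, 56, 0], [-20, 5.6, 58, 0], [-38.5, 10.7, 58, 0], [-38.5, 10.7, 58, 0], [-38.5, 10.7, 40, 0], [-38.5, 10.7, 20, 0], [-38.5, 10.7, 14, 0], [-38.5, 10.7, 14, 0]], fingers=0.45)

```text
time_s: 12.47
tool_pos: [0.53, -0.0404, 0.2603]
tool_rot: [[-0.004, 0.268, 0.964], [0.001, 0.964, -0.268], [-1.0, -0.0, -0.004]]
force: [-0.2, -0.2, 0.2]
opening: 0.446
```

```bash
python3 look2.py a3 200 200 440 380 3
```

```text
12.4667 [-38.53   0.31  46.34] [-0.23 -0.2   0.23] [-0.001  0.006  0.009] 0.4464312411566334
```

View pics/a3z.png

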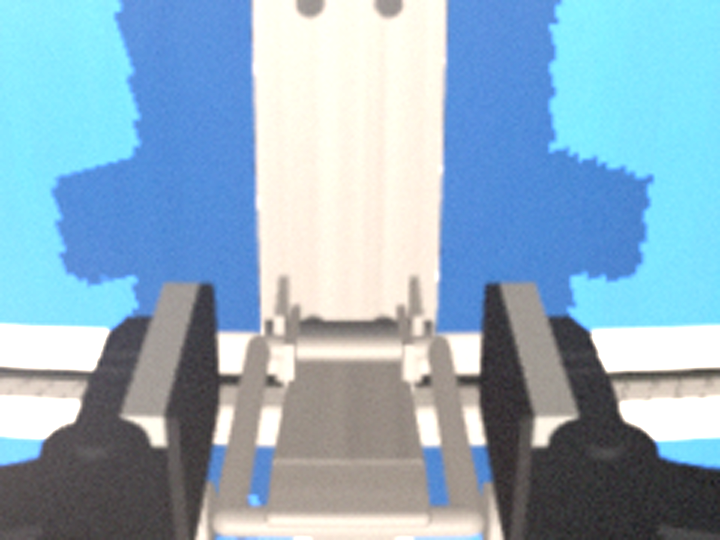

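View pics/a3s.png

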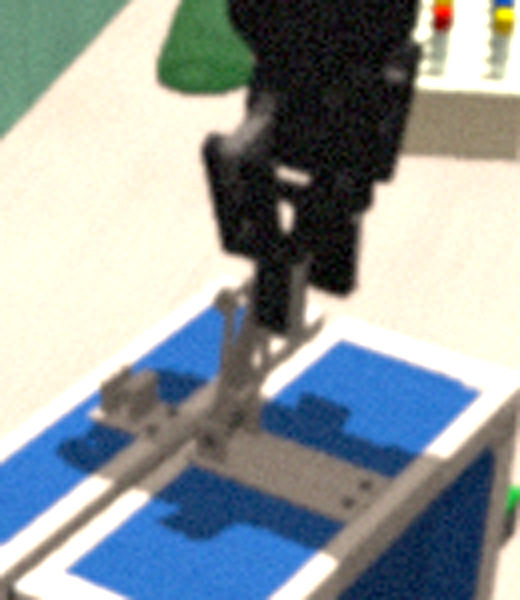

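```bash
python3 - <<'E'
from kin import *
t0=np.array([-38.5,46.3])
for e in (1.68,1.5,1.35,1.2,1.05,.9,.8,.7,.6,.5,.4,.3):
    b=bar(1.25,e);t=b+[-17,-32];d=t-t0;print(e,b.round(1),[float(v) for v in (*W(d[0]),round(d[1],1))])
E
```

```text
1.68 [-13.6  78.2] [7.6, -2.1, -0.1]
1.5 [-2.3 78.4] [18.5, -5.1, 0.1]
1.35 [ 7.1 77.1] [27.5, -7.6, -1.2]
1.2 [16.1 74.3] [36.2, -10.0, -4.0]
1.05 [24.6 70.3] [44.4, -12.3, -8.0]
0.9 [32.4 65. ] [52.0, -14.4, -13.3]
0.8 [37.2 60.8] [56.5, -15.7, -17.5]
0.7 [41.4 56.2] [60.7, -16.8, -22.1]
0.6 [45.3 51.2] [64.3, -17.8, -27.1]
0.5 [48.5 45.8] [67.5, -18.7, -32.5]
0.4 [51.3 40.1] [70.1, -19.4, -38.2]
0.3 [53.4 34.2] [72.2, -20.0, -44.1]
```

Emit:
apply_moves(targets=[[7.6, -2.1, 0, 0], [13, -3.6, 0, 0], [18.5, -5.1, 0, 0], [23, -6.4, -0.5, 0], [27.5, -7.6, -1.2, 0], [32, -8.8, -2.5, 0], [36.2, -10, -4, 0], [40.5, -11.2, -6, 0], [44.4, -12.3, -8, 0], [48.3, -13.4, -10.5, 0], [52, -14.4, -13.3, 0], [52, -14.4, -13.3, 0]])

```text
time_s: 13.57
tool_pos: [0.5834, -0.0552, 0.2479]
tool_rot: [[-0.001, 0.268, 0.964], [0.0, 0.964, -0.268], [-1.0, 0.0, -0.001]]
force: [-0.5, -0.2, -0.3]
opening: 0.453
```

```bash
python3 look2.py a4 200 200 440 380 3
```

```text
13.5667 [16.93  0.34 33.9 ] [-0.49 -0.25 -0.28] [ 0.018 -0.038  0.008] 0.45271909800803234
```

View pics/a4.png

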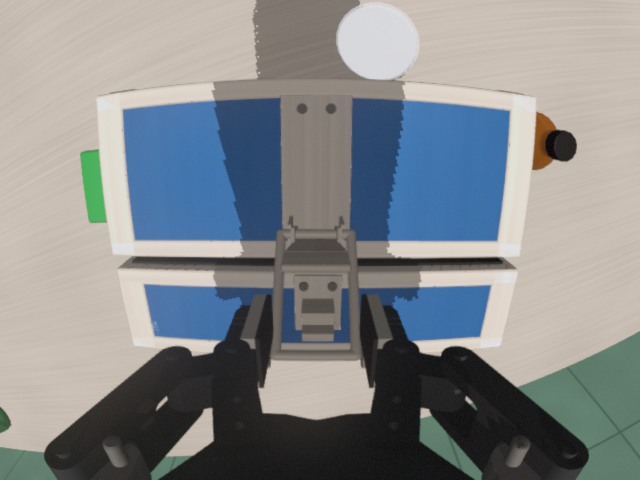

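View pics/a4s.png

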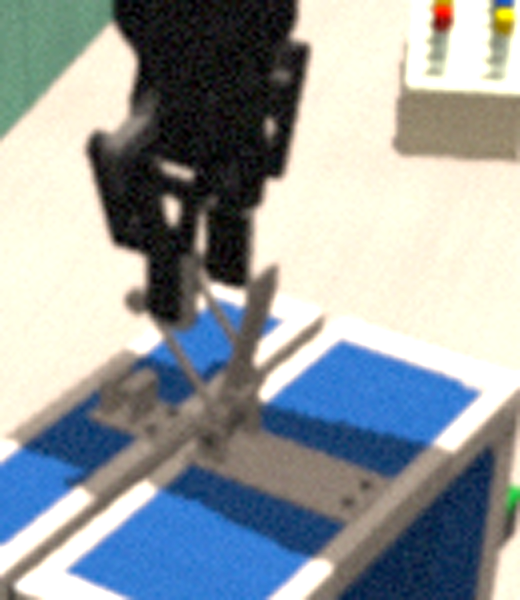

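Emit:
apply_moves(targets=[[2.3, -0.6, -2, 0], [4.5, -1.3, -4.2, 0], [6.6, -1.8, -6.5, 0], [8.7, -2.4, -8.8, 0], [10.5, -2.9, -11.3, 0], [12.3, -3.4, -13.8, 0], [14, -3.9, -16.5, 0], [15.5, -4.3, -19.2, 0], [17, -4.7, -22, 0], [18.1, -5, -24.9, 0], [18.6, -5.2, -27, 0], [18.6, -5.2, -27, 0]])

```text
time_s: 14.67
tool_pos: [0.6014, -0.0602, 0.2212]
tool_rot: [[-0.001, 0.268, 0.964], [0.0, 0.964, -0.268], [-1.0, 0.0, -0.001]]
force: [0.1, 0.4, 0.0]
opening: 0.449
```

```bash
python3 look2.py a5 200 200 440 380 3
```

```text
14.6667 [35.65  0.32  7.24] [0.12 0.39 0.03] [-0.035  0.016 -0.034] 0.4490452655607507
```

View pics/a5.png

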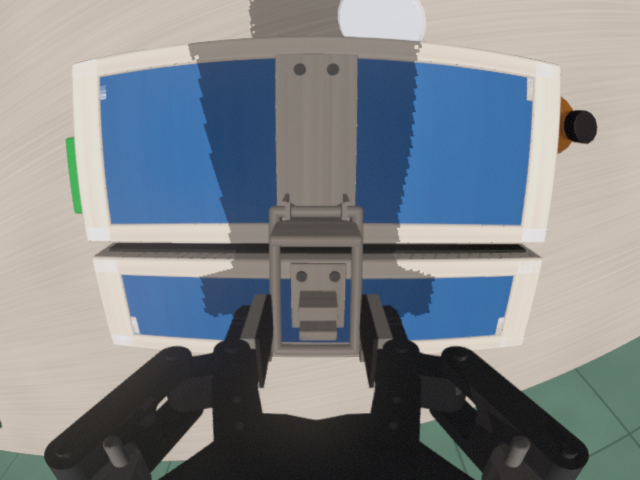

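View pics/a5s.png

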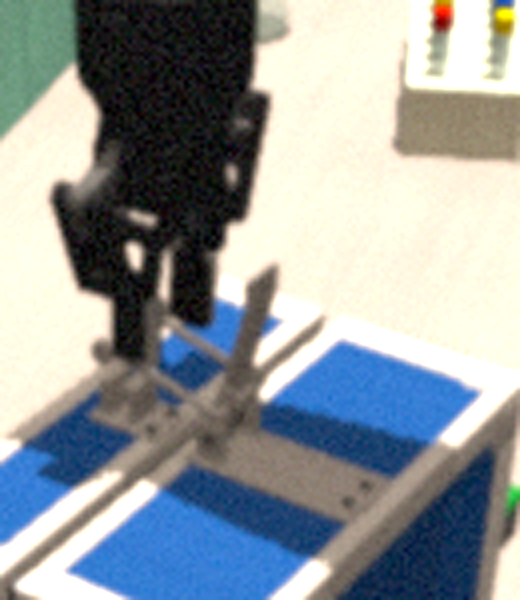

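```bash
python3 - <<'E'
from h import *; from pose import *; from kin import *
s=loads("a5");im=get_image("wrist");sd=get_image("side")
z=lambda u:crop(u,270,60,4)
b=C(bydepth(im,s,(272,351),(360,351),.041));print(b)
o,d=wray(im,s,(316,351));
for zz in (34,36,38,40,42):print(C(onz(o,d,.214+zz/1000)),end=" ")
# head side: ray intersection w/ vertical plane y=+22.5
o,d=rayT(sd,z((103,350)));
oc=np.r_[R.T@(o[:2]*1000-np.array([567,-51])),o[2]*1000-214];dc=np.r_[R.T@d[:2],d[2]];print("side y=22.5:",oc+dc*(22.5-oc[1])/dc[1])
for q in (1.2,1.25,1.3,1.35): print(q,inv_ if 0 else "", [ (round(e,2),bar(q,e).round(1)) for e in (.3,.4)])
E
```

```text
[56.94256494  0.16369035 30.53763053]
[54.15118964  0.16226188 34.        ] [52.71298897  0.16135723 36.        ] [51.27478829  0.16045257 38.        ] [49.83658761  0.15954792 40.        ] [48.39838694  0.15864326 42.        ] side y=22.5: [53.49893278 22.5        32.24631566]
1.2  [(0.3, array([52.7, 33.9])), (0.4, array([50.5, 39.8]))]
1.25  [(0.3, array([53.4, 34.2])), (0.4, array([51.3, 40.1]))]
1.3  [(0.3, array([54.2, 34.5])), (0.4, array([52.1, 40.5]))]
1.35  [(0.3, array([55. , 34.8])), (0.4, array([52.9, 40.7]))]
```

Emit:
apply_moves(targets=[[-3.5, 1, 0, 0], [-3.5, 1, 12, 0], [-3, 0.8, 25, 0], [5, -1.4, 27, 0], [15, -4.2, 25, 0], [19, -5.2, 20, 0], [19, -5.2, 20, 0]], fingers=0.42)

```text
time_s: 15.45
tool_pos: [0.6207, -0.0655, 0.2406]
tool_rot: [[-0.001, 0.268, 0.964], [0.0, 0.964, -0.268], [-1.0, 0.0, -0.001]]
force: [0.6, -0.6, 0.1]
opening: 0.42
```

```bash
python3 look2.py a6 220 240 420 390 3.5
```

```text
15.45 [55.58  0.34 26.61] [ 0.63 -0.62  0.06] [0.075 0.022 0.004] 0.4202129787504103
```

View pics/a6z.png

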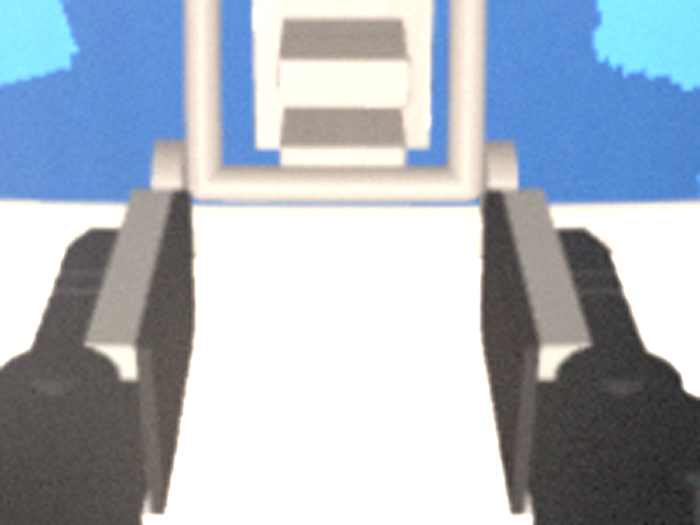

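View pics/a6s.png

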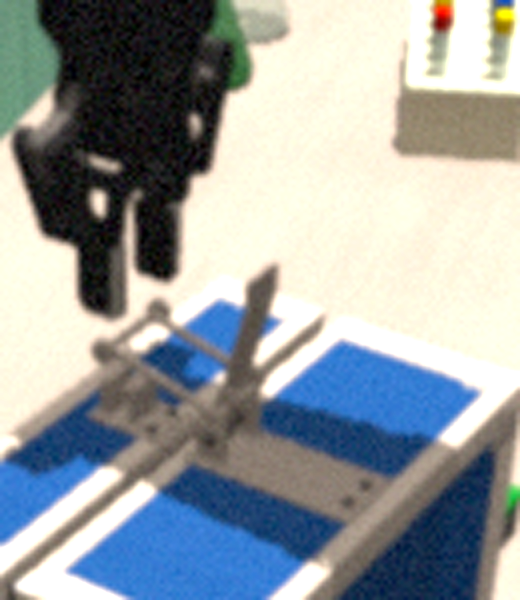

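```bash
python3 - <<'E'
from h import *; from pose import *; from kin import *
s=loads("a6");im=get_image("wrist");sd=get_image("side")
z=lambda u:crop(u,270,60,4); w=lambda u:crop(u,220,240,3.5)
for a,b in [((503,168),(103,350)),((168,168),(158,308))]:
    p,e=tri(*wray(im,s,w(a)),*rayT(sd,z(b)));print(C(p),e)
o,d=wray(im,s,w((335,182)))
for zz in (30,32,34,36):print(C(onz(o,d,.214+zz/1000)),end=" ")
print()
for u in [(343,58),(343,108),(343,148),(343,167)]: print("keeper",C(onz(*wray(im,s,w(u)),.221)))
E
```

```text
[52.66689173 22.97558976 32.49309058] 0.0009106741202462174
[ 53.03104685 -22.75543931  32.49163746] 0.001542809474920178
[55.43552025 -0.14580533 30.        ] [54.43636968 -0.14233871 32.        ] [53.43721911 -0.1388721  34.        ] [52.43806854 -0.13540549 36.        ] 
keeper [45.83735375  1.03195181  7.        ]
keeper [54.12910485  1.0507144   7.        ]
keeper [60.96155533  1.06680906  7.        ]
keeper [64.27544222  1.07481409  7.        ]
```

Emit:
apply_moves(targets=[[0, 0, -6, 0], [0, 0, -12, 0], [0, 0, -18, 0], [0, 0, -22, 0], [0, 0, -25, 0], [0, 0, -25, 0]])

```text
time_s: 16.15
tool_pos: [0.62, -0.0653, 0.2158]
tool_rot: [[-0.002, 0.268, 0.964], [0.0, 0.964, -0.268], [-1.0, 0.0, -0.002]]
force: [-0.5, -0.5, 0.4]
opening: 0.424
```

```bash
python3 look2.py a7 220 240 420 390 3.5
```

```text
16.15 [54.93  0.38  1.79] [-0.49 -0.48  0.39] [ 0.042 -0.038 -0.01 ] 0.423612349975701
```

View pics/a7z.png

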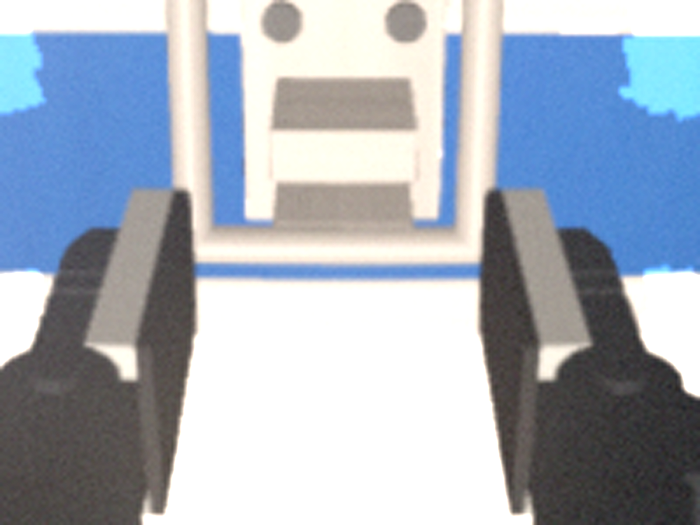

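View pics/a7s.png

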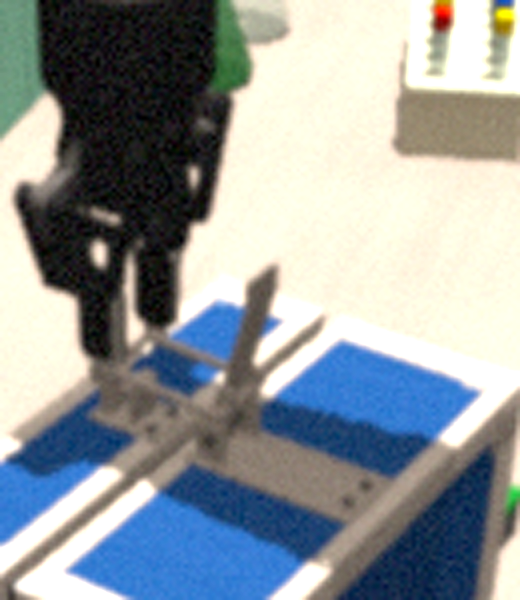

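```bash
cat > barq.py <<'E'
from h import *; from pose import *; from kin import *
import sys
n=sys.argv[1];u=tuple(map(float,sys.argv[2:4]));x0,y0,f=220,240,3.5
s=loads(n);im=get_image("wrist");o_,d=wray(im,s,crop(u,x0,y0,f))
for q in (1.2,1.25,1.3,1.35):
    a=q-.087;P=np.array([-17*np.cos(a),17*np.sin(a)])
    zs=np.arange(-5,45,.1);pts=np.array([C(onz(o_,d,.214+z/1000)) for z in zs]);dd=np.hypot(pts[:,0]-P[0],pts[:,2]-P[1])-63
    i=np.where(np.diff(np.sign(dd)))[0];print(q,pts[i].round(1).tolist())
E
python3 barq.py a6 335 182;python3 barq.py a7 335 245
```

```text
1.2 [[50.3, -0.1, 40.2]]
1.25 [[53.6, -0.1, 33.6]]
1.3 [[55.5, -0.1, 29.9]]
1.35 [[56.9, -0.2, 27.0]]
1.2 [[55.1, -0.1, 22.6]]
1.25 [[56.1, -0.1, 20.8]]
1.3 [[57.0, -0.1, 19.2]]
1.35 [[57.9, -0.1, 17.6]]
```

Emit:
apply_moves(targets=[[1, -0.3, -3, 0], [1, -0.3, -6, 0], [1, -0.3, -7, 0], [1, -0.3, -7, 0]])

```text
time_s: 16.68
tool_pos: [0.6213, -0.0657, 0.2094]
tool_rot: [[-0.001, 0.268, 0.964], [0.0, 0.964, -0.268], [-1.0, 0.0, -0.001]]
force: [-0.4, -0.1, -0.7]
opening: 0.419
```

```bash
python3 look2.py a8 220 240 420 390 3.5
```

```text
16.6833 [56.29  0.34 -4.64] [-0.45 -0.08 -0.69] [0.028 0.007 0.016] 0.4189726948536508
```

View pics/a8z.png

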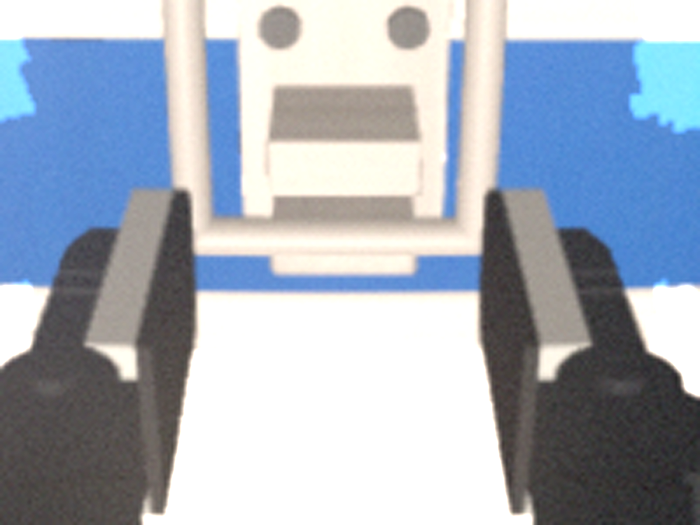

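```bash
python3 barq.py a8 335 234; python3 - <<'E'
from h import *; from pose import *
s=loads("a8");im=get_image("wrist")
for r in (142,195,254,274): print(r,C(onz(*wray(im,s,crop((343,r),220,240,3.5)),.221)).round(2))
E
```

```text
1.2 [[55.5, -0.1, 14.9]]
1.25 [[56.2, -0.1, 13.6]]
1.3 [[56.9, -0.1, 12.3]]
1.35 [[57.7, -0.1, 11.0]]
142 [46.21  0.9   7.  ]
195 [53.95  0.92  7.  ]
254 [62.97  0.94  7.  ]
274 [66.13  0.95  7.  ]
```

Emit:
apply_moves(targets=[[0, 0, -1.5, 0], [0, 0, -3, 0], [0, 0, -4, 0], [0, 0, -4, 0]])

```text
time_s: 17.22
tool_pos: [0.6214, -0.0657, 0.2056]
tool_rot: [[-0.0, 0.267, 0.964], [0.0, 0.964, -0.267], [-1.0, 0.0, -0.0]]
force: [-0.1, 0.5, 0.5]
opening: 0.417
```

Emit:
apply_moves(targets=[[0, 0, -0.7, 0], [0, 0, -1.4, 0], [0, 0, -1.4, 0]])

```text
time_s: 17.47
tool_pos: [0.6216, -0.0657, 0.2044]
tool_rot: [[-0.0, 0.267, 0.964], [0.0, 0.964, -0.267], [-1.0, 0.0, -0.0]]
force: [-0.2, -0.1, 0.2]
opening: 0.419
```

Emit:
apply_moves(targets=[[0, 0, -0.7, 0], [0, 0, -1.4, 0], [0, 0, -1.4, 0]])

```text
time_s: 17.72
tool_pos: [0.6216, -0.0657, 0.2032]
tool_rot: [[0.0, 0.268, 0.964], [0.0, 0.964, -0.268], [-1.0, 0.0, 0.0]]
force: [-0.6, 0.4, 1.0]
opening: 0.417
```

```bash
python3 look2.py a9 220 240 420 390 3.5
```

```text
17.7167 [ 56.58   0.39 -10.82] [-0.56  0.44  1.01] [-0.006  0.029 -0.04 ] 0.417086565644229
```

View pics/a9z.png

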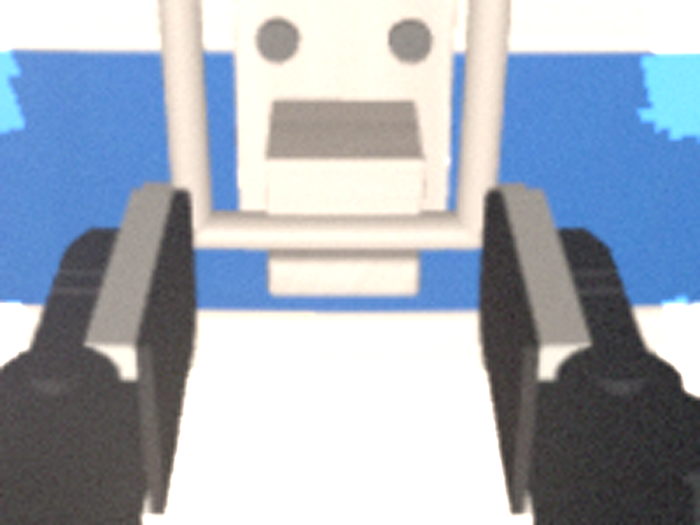

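```bash
python3 barq.py a9 335 229.5; python3 - <<'E'
from h import *; from pose import *
s=loads("a9");im=get_image("wrist")
for r in (157,211,213,248,254,294): print(r,C(onz(*wray(im,s,crop((343,r),220,240,3.5)),.221)).round(2))
E
```

```text
1.2 [[55.2, -0.1, 8.6]]
1.25 [[55.8, -0.1, 7.5]]
1.3 [[56.4, -0.1, 6.4]]
1.35 [[56.9, -0.1, 5.4]]
157 [45.68  0.92  7.  ]
211 [53.35  0.94  7.  ]
213 [53.64  0.94  7.  ]
248 [58.8   0.96  7.  ]
254 [59.7   0.96  7.  ]
294 [65.83  0.98  7.  ]
```

Emit:
apply_moves(targets=[[0, 0, -0.7, 0], [0, 0, -1.4, 0], [0, 0, -1.4, 0]])

```text
time_s: 18.17
tool_pos: [0.6217, -0.0658, 0.2017]
tool_rot: [[0.0, 0.268, 0.964], [0.0, 0.964, -0.268], [-1.0, 0.0, 0.0]]
force: [0.1, -0.3, 0.7]
opening: 0.423
```

Emit:
apply_moves(targets=[[0, 0, -0.7, 0], [0, 0, -1.4, 0], [0, 0, -2, 0], [0, 0, -2, 0]])

```text
time_s: 18.5
tool_pos: [0.6213, -0.0657, 0.1993]
tool_rot: [[-0.001, 0.268, 0.964], [0.0, 0.964, -0.268], [-1.0, 0.0, -0.001]]
force: [1.0, 0.7, 0.6]
opening: 0.424
```

Emit:
apply_moves(targets=[[0, 0, -0.7, 0], [0, 0, -1.4, 0], [0, 0, -2, 0], [0, 0, -2, 0]])

```text
time_s: 18.83
tool_pos: [0.6215, -0.0657, 0.1974]
tool_rot: [[-0.0, 0.268, 0.964], [0.0, 0.964, -0.268], [-1.0, 0.0, -0.0]]
force: [-0.9, -0.3, 0.1]
opening: 0.419
```

```bash
python3 look2.py b1 220 240 420 390 3.5;python3 barq.py b1 335 229.5
```

```text
18.8333 [ 56.42   0.39 -16.55] [-0.86 -0.32  0.11] [-0.036 -0.021 -0.029] 0.41919868020693385
1.2 [[54.5, -0.1, 3.9]]
1.25 [[55.0, -0.1, 2.9]]
1.3 [[55.5, -0.1, 2.0]]
1.35 [[56.1, -0.1, 1.0]]
```

View pics/b1z.png

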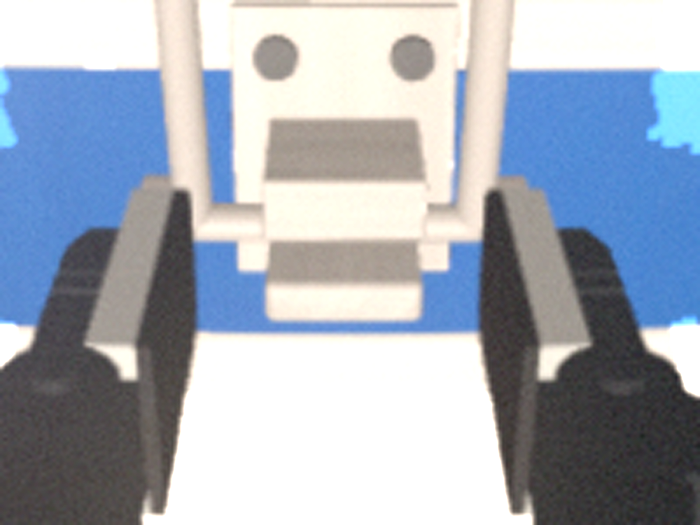

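View pics/b1s.png

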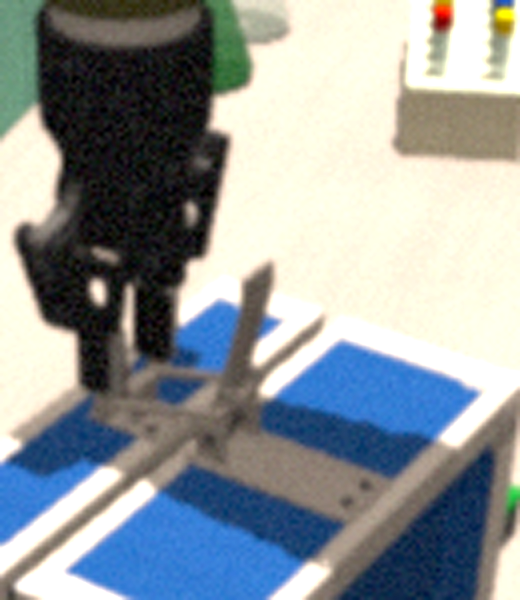

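Emit:
apply_moves(targets=[[0, 0, -0.8, 0], [0, 0, -1.6, 0], [0, 0, -1.6, 0], [0, 0, 5, 0], [0, 0, 15, 0], [0, 0, 20, 0], [0, 0, 20, 0]])

```text
time_s: 19.57
tool_pos: [0.6227, -0.066, 0.2202]
tool_rot: [[0.004, 0.267, 0.964], [-0.001, 0.964, -0.267], [-1.0, 0.0, 0.004]]
force: [-0.2, -0.3, 0.9]
opening: 0.421
```

Emit:
apply_moves(targets=[[0, 0, 0, 0], [0, 0, 0, 0], [0, 0, -6, 0], [0, 0, -14, 0], [0, 0, -24, 0], [0, 0, -32, 0], [0, 0, -36, 0], [0, 0, -36, 0]], fingers=0.72)

```text
time_s: 20.23
tool_pos: [0.6205, -0.0655, 0.1796]
tool_rot: [[-0.003, 0.268, 0.964], [0.001, 0.964, -0.268], [-1.0, -0.0, -0.003]]
force: [-0.7, -0.2, -0.2]
opening: 0.725
```

```bash
python3 look2.py b2 200 230 440 390 3
```

```text
20.2333 [ 55.4    0.34 -34.39] [-0.69 -0.17 -0.21] [-0.02  -0.003  0.014] 0.7251006664866743
```

View pics/b2z.png

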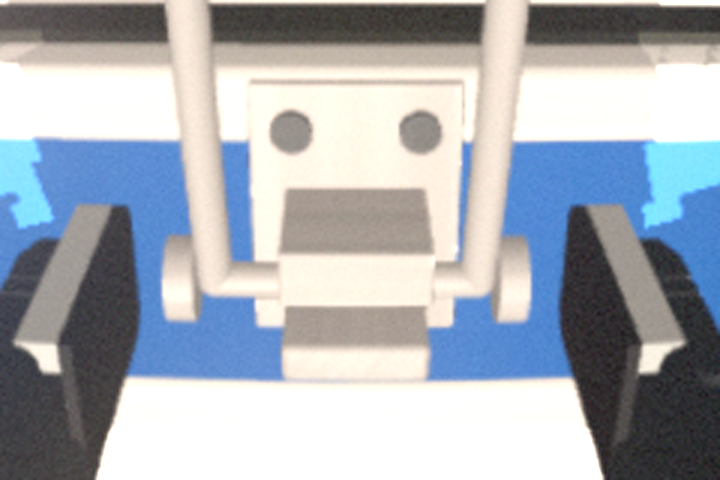

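View pics/b2s.png

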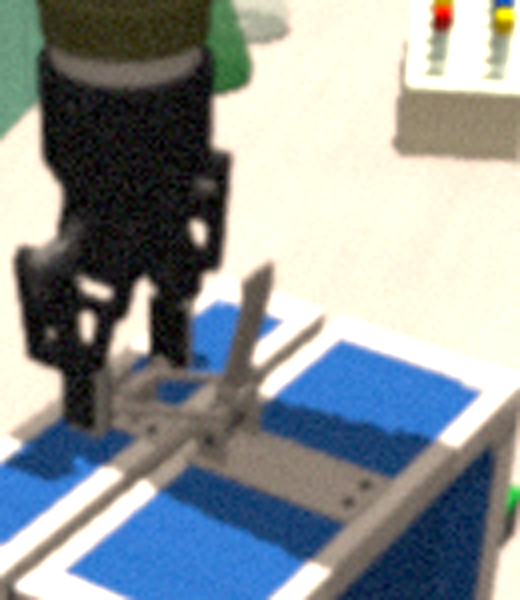

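Emit:
apply_moves(targets=[[0, 0, 0, 0], [0, 0, 0, 0], [0, 0, 0, 0], [0, 0, 0, 0]], fingers=0.45)

```text
time_s: 20.67
tool_pos: [0.6218, -0.066, 0.1822]
tool_rot: [[0.001, 0.268, 0.963], [-0.0, 0.963, -0.268], [-1.0, -0.0, 0.001]]
force: [-0.4, -1.5, 0.9]
opening: 0.547
```

Emit:
apply_moves(targets=[[-1, 0.3, -0.4, 0], [-2, 0.6, -0.8, 0], [-3, 0.8, -1.2, 0], [-3.9, 1.1, -1.6, 0], [-3.9, 1.1, -1.6, 0]])

```text
time_s: 21.08
tool_pos: [0.6187, -0.0651, 0.1806]
tool_rot: [[0.002, 0.268, 0.964], [-0.001, 0.964, -0.268], [-1.0, -0.0, 0.003]]
force: [4.4, -3.4, -0.3]
opening: 0.547
```

```bash
python3 look2.py b3 200 230 440 390 3
```

```text
21.0833 [ 53.55   0.2  -33.41] [ 4.43 -3.43 -0.31] [-0.578 -0.856 -0.042] 0.5471656944097953
```

View pics/b3z.png

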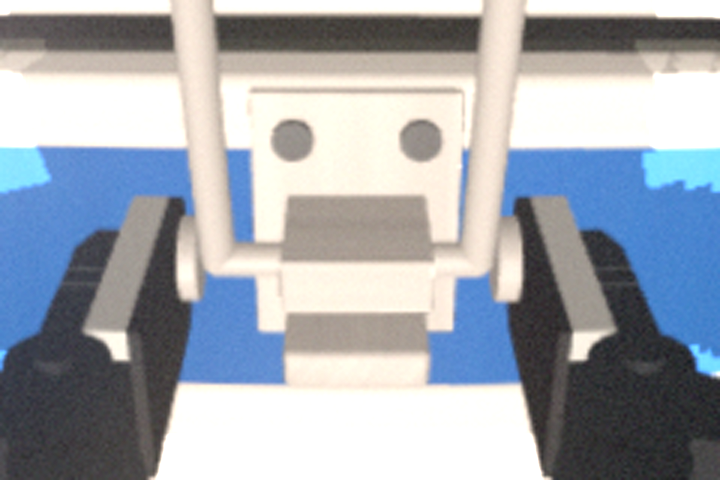

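View pics/b3s.png

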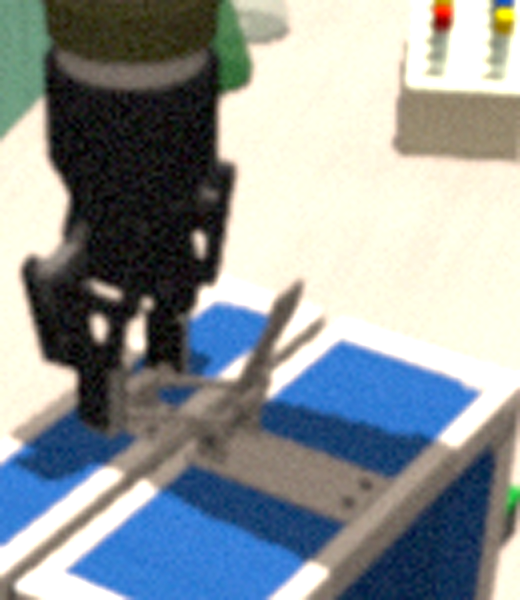

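Emit:
apply_moves(targets=[[0, 0, 0, 0], [0, 0, 0, 0], [0, 0, 0, 0], [0, 0, 0, 0], [0, 0, 8, 0], [0, 0, 20, 0], [0, 0, 35, 0], [0, 0, 35, 0]], fingers=0.75)

```text
time_s: 21.85
tool_pos: [0.619, -0.0648, 0.2186]
tool_rot: [[0.005, 0.267, 0.964], [-0.001, 0.964, -0.267], [-1.0, 0.0, 0.005]]
force: [1.5, -0.6, 0.3]
opening: 0.75
```

```bash
python3 look2.py b4 200 200 440 370 3
```

```text
21.85 [53.75  0.59  4.6 ] [ 1.48 -0.57  0.34] [ 0.018  0.017 -0.023] 0.7495996162573915
```

View pics/b4z.png

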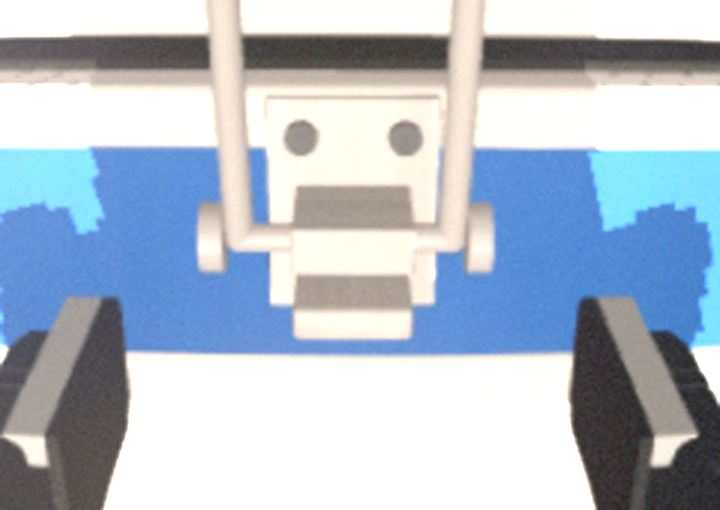

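View pics/b4s.png

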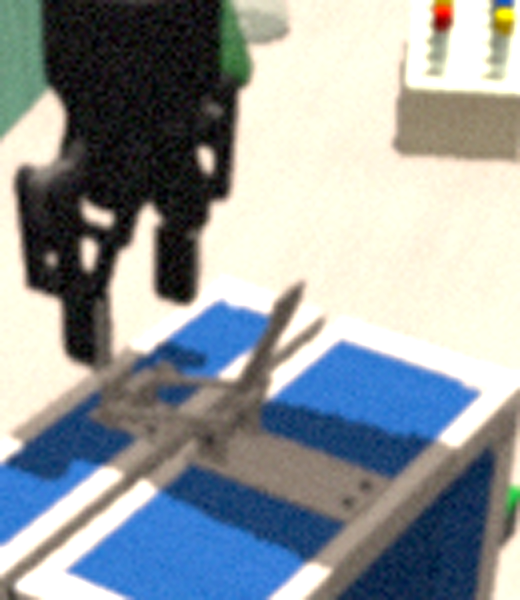

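Emit:
apply_moves(targets=[[0, 0, 30, 0], [0, 0, 60, 0], [-15, 4.2, 70, 0], [-40, 11.1, 70, 0], [-51.8, 14.2, 65, 0], [-51.8, 14.2, 45, 0], [-51.8, 14.2, 34, 0], [-51.8, 14.2, 32, 0], [-51.8, 14.2, 32, 0]], fingers=0)

```text
time_s: 22.7
tool_pos: [0.5649, -0.0502, 0.2457]
tool_rot: [[-0.003, 0.267, 0.964], [0.001, 0.964, -0.267], [-1.0, -0.0, -0.003]]
force: [0.9, -0.0, 0.4]
opening: -0.002
```

```bash
python3 look2.py b5 200 130 440 330 3; python3 - <<'E'
import numpy as np
for q in (1.05,.95,.85,.75,.65,.55,.45,.35,.25,.15,.08,0): print(q,round(-62*np.cos(q)+5*np.sin(q)+11,1),round(62*np.sin(q)+5*np.cos(q)-23,1))
E
```

```text
22.7 [-2.25  0.23 31.66] [ 0.91 -0.    0.38] [ 0.037 -0.012 -0.002] -0.0024411910375130475
1.05 -15.5 33.3
0.95 -21.0 30.3
0.85 -26.2 26.9
0.75 -31.0 22.9
0.65 -35.3 18.5
0.55 -39.2 13.7
0.45 -42.7 8.5
0.35 -45.5 3.0
0.25 -47.8 -2.8
0.15 -49.6 -8.8
0.08 -50.4 -13.1
0 -51.0 -18.0
```

View pics/b5.png

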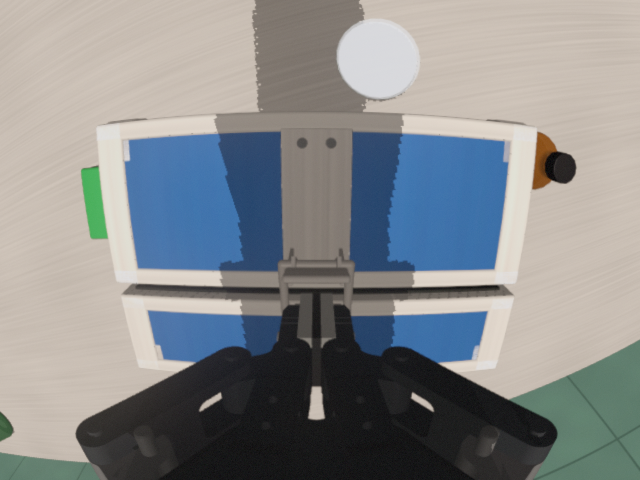

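View pics/b5s.png

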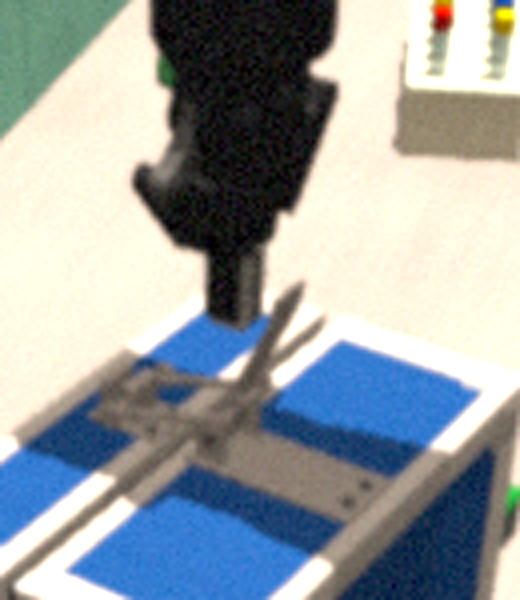

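Emit:
apply_moves(targets=[[-6, 1.7, 1, 0], [-12.8, 3.5, 1.6, 0], [-15.5, 4.3, 0.2, 0], [-18.1, 5, -1.3, 0], [-20.6, 5.7, -3, 0], [-23.1, 6.4, -4.8, 0], [-25.4, 7, -6.7, 0], [-27.7, 7.7, -8.8, 0], [-27.7, 7.7, -8.8, 0]])

```text
time_s: 23.55
tool_pos: [0.5378, -0.0426, 0.2384]
tool_rot: [[0.0, 0.267, 0.964], [0.0, 0.964, -0.267], [-1.0, 0.0, 0.0]]
force: [1.5, -0.1, 4.6]
opening: -0.001
```

```bash
python3 look2.py b6 200 130 440 330 3
```

```text
23.55 [-30.4    0.3   24.37] [ 1.51 -0.11  4.61] [ 0.    -0.098  0.001] -0.0008441321603891668
```

View pics/b6s.png

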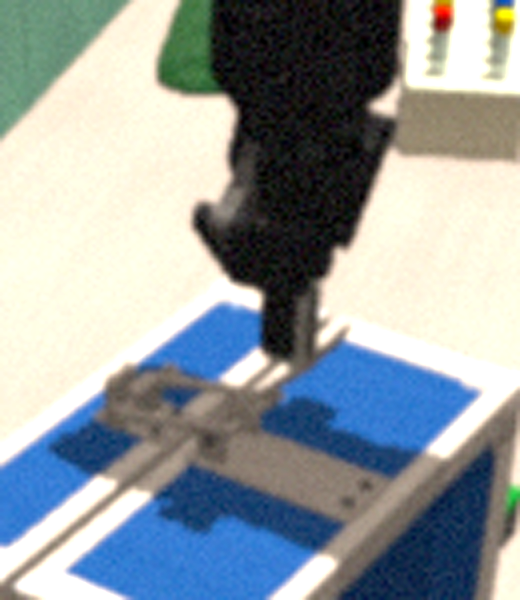

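View pics/b6.png

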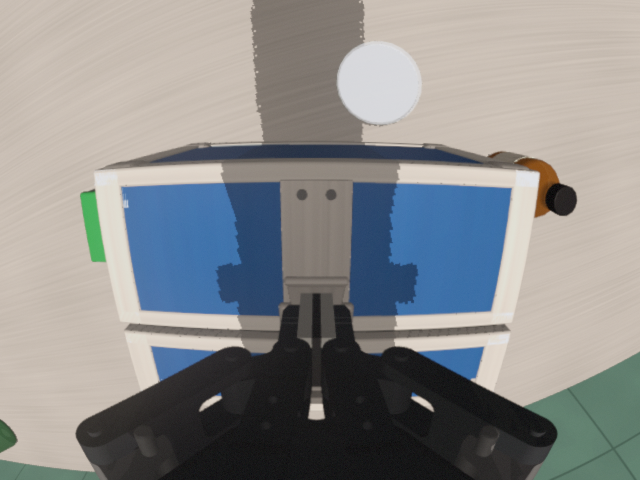

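Emit:
apply_moves(targets=[[-2.1, 0.6, -2.2, 0], [-4.1, 1.1, -4.4, 0], [-6, 1.7, -6.8, 0], [-7.9, 2.2, -9.2, 0], [-7.9, 2.2, -9.2, 0]])

```text
time_s: 24.07
tool_pos: [0.5299, -0.0404, 0.2289]
tool_rot: [[-0.0, 0.267, 0.964], [0.0, 0.964, -0.267], [-1.0, 0.0, -0.001]]
force: [0.3, -0.1, 3.2]
opening: -0.001
```

Emit:
apply_moves(targets=[[-1.8, 0.5, -2.6, 0], [-3.4, 0.9, -5.2, 0], [-3.4, 0.9, -5.2, 0]])

```text
time_s: 24.32
tool_pos: [0.5264, -0.0394, 0.2235]
tool_rot: [[-0.001, 0.267, 0.964], [0.0, 0.964, -0.267], [-1.0, 0.0, -0.001]]
force: [-0.2, 0.1, 3.2]
opening: -0.0
```

```bash
python3 look2.py b7 200 130 440 330 3; python3 - <<'E'
from h import *
sd=get_image("side");a=sd["color"][130:200,270:360,::-1]
cv2.imwrite("pics/b7k.png",cv2.convertScaleAbs(cv2.resize(a,None,fx=8,fy=8,interpolation=cv2.INTER_CUBIC),alpha=2))
E
```

```text
24.3167 [-42.19   0.31   9.53] [-0.2   0.11  3.22] [0.051 0.057 0.019] -0.0004502539119170194
```

View pics/b7k.png

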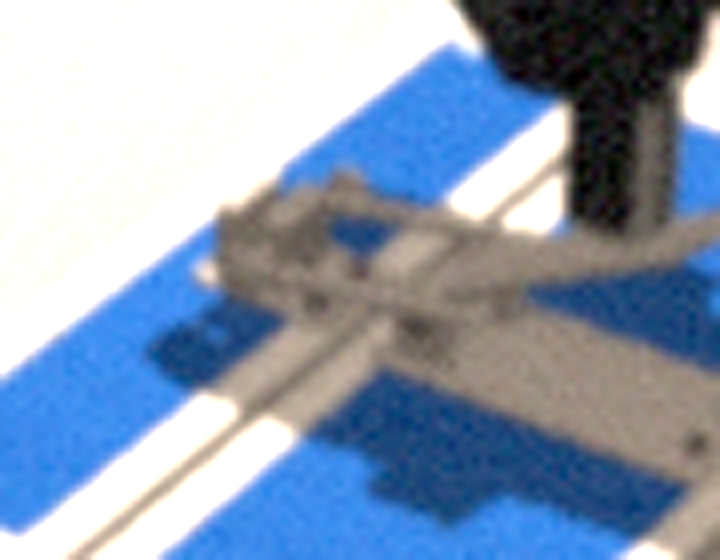

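View pics/b7s.png

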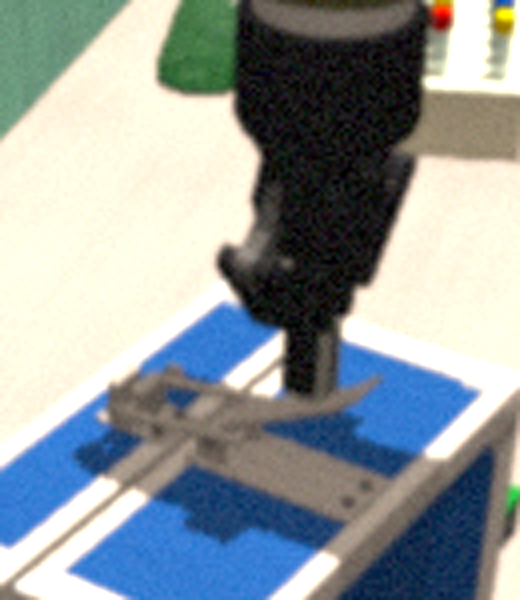

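Emit:
apply_moves(targets=[[-1.5, 0.4, -2.8, 0], [-2.9, 0.8, -5.5, 0], [-4.1, 1.1, -8.4, 0], [-5.2, 1.4, -11.3, 0], [-5.2, 1.4, -11.3, 0]])

```text
time_s: 24.88
tool_pos: [0.5211, -0.038, 0.2116]
tool_rot: [[-0.001, 0.267, 0.964], [0.0, 0.964, -0.267], [-1.0, 0.0, -0.001]]
force: [-0.8, -0.2, 0.8]
opening: -0.001
```

Emit:
apply_moves(targets=[[-0.9, 0.2, -3, 0], [-1.7, 0.5, -6, 0], [-2.1, 0.6, -8, 0], [-2.1, 0.6, -8, 0]])

```text
time_s: 25.22
tool_pos: [0.519, -0.0376, 0.2037]
tool_rot: [[-0.001, 0.268, 0.964], [0.0, 0.964, -0.268], [-1.0, -0.0, -0.001]]
force: [-0.6, 0.2, 0.0]
opening: -0.0
```

Emit:
apply_moves(targets=[[-0.5, 0.1, -2.5, 0], [-0.9, 0.2, -5, 0], [-0.9, 0.2, -5, 0]])

```text
time_s: 25.47
tool_pos: [0.5183, -0.0374, 0.1989]
tool_rot: [[-0.001, 0.268, 0.964], [0.0, 0.964, -0.268], [-1.0, -0.0, -0.001]]
force: [-0.3, 0.6, -0.5]
opening: 0.004
```

Emit:
apply_moves(targets=[[0, 0, -1, 0], [0, 0, -2, 0], [0, 0, -2, 0]])

```text
time_s: 25.72
tool_pos: [0.5186, -0.0375, 0.1974]
tool_rot: [[-0.0, 0.268, 0.964], [0.0, 0.964, -0.268], [-1.0, 0.0, -0.0]]
force: [0.2, 0.5, -0.8]
opening: -0.002
```

```bash
python3 look2.py b8 200 130 440 330 3
```

```text
25.7167 [-50.22   0.13 -16.58] [ 0.19  0.5  -0.76] [ 0.006 -0.    -0.026] -0.0023117927497483194
```

View pics/b8s.png

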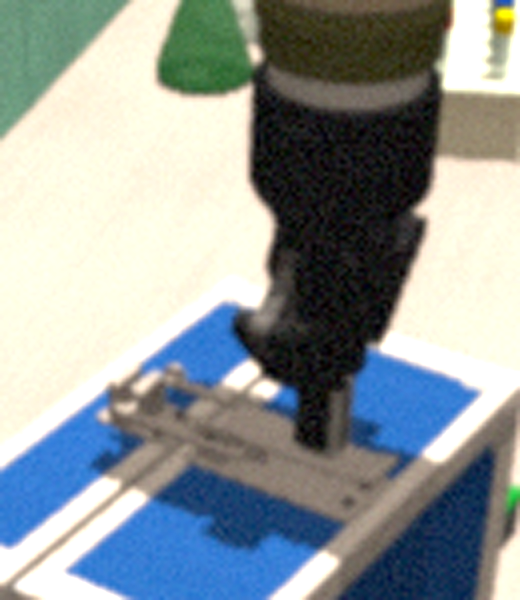

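Emit:
apply_moves(targets=[[0, 0, -1, 0], [0, 0, -2, 0], [0, 0, -2, 0]])

```text
time_s: 26.07
tool_pos: [0.5189, -0.0375, 0.197]
tool_rot: [[0.002, 0.267, 0.964], [-0.0, 0.964, -0.267], [-1.0, 0.0, 0.002]]
force: [-1.1, -0.0, 7.6]
opening: -0.0
```

Emit:
apply_moves(targets=[[0, 0, -1, 0], [0, 0, -1, 0]])

```text
time_s: 26.23
tool_pos: [0.519, -0.0375, 0.1969]
tool_rot: [[0.003, 0.267, 0.964], [-0.001, 0.964, -0.267], [-1.0, 0.0, 0.003]]
force: [-5.0, 0.5, 12.9]
opening: -0.002
```

Emit:
apply_moves(targets=[[0, 0, -1, 0], [0, 0, -1, 0]])

```text
time_s: 26.4
tool_pos: [0.519, -0.0375, 0.1969]
tool_rot: [[0.004, 0.267, 0.964], [-0.001, 0.964, -0.267], [-1.0, 0.0, 0.004]]
force: [-6.1, 1.5, 17.9]
opening: 0.001
```

Emit:
apply_moves(targets=[[0, 0, -0.6, 0], [0, 0, -0.6, 0], [0, 0, 3, 0], [0, 0, 20, 0], [0, 0, 50, 0], [0, 0, 85, 0], [0, 0, 120, 0], [30, -8.3, 145, 0], [65, -18, 145, 0], [95, -26.4, 145, 0], [125, -34.7, 145, 0], [128, -35.5, 145, 0], [128, -35.5, 145, 0]])

```text
time_s: 27.48
tool_pos: [0.6481, -0.0736, 0.3356]
tool_rot: [[-0.003, 0.268, 0.963], [0.001, 0.963, -0.268], [-1.0, -0.0, -0.004]]
force: [-0.4, -0.3, -0.1]
opening: -0.003
```

```bash
python3 look2.py b9 230 20 400 250 2.5
```

```text
27.4833 [ 8.4160e+01 -1.2000e-01  1.2159e+02] [-0.44 -0.27 -0.1 ] [-0.015  0.024 -0.013] -0.0025578950822441795
```

View pics/b9z.png

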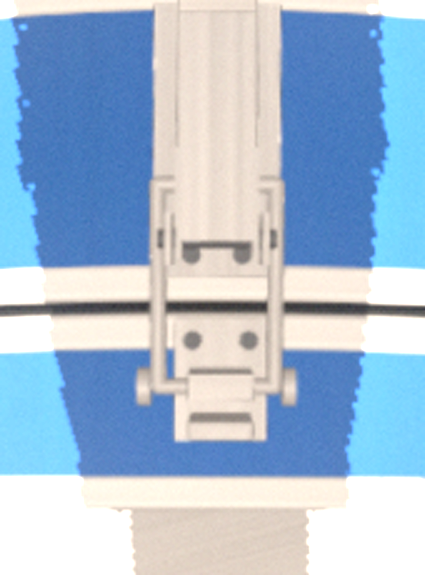

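View pics/b9s.png

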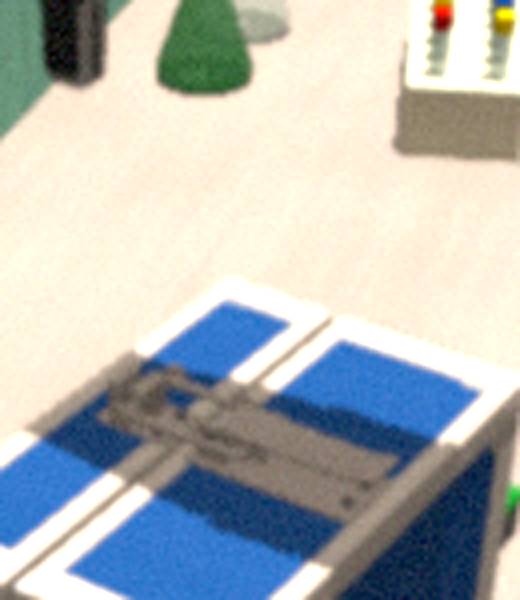

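View pics/b9.png

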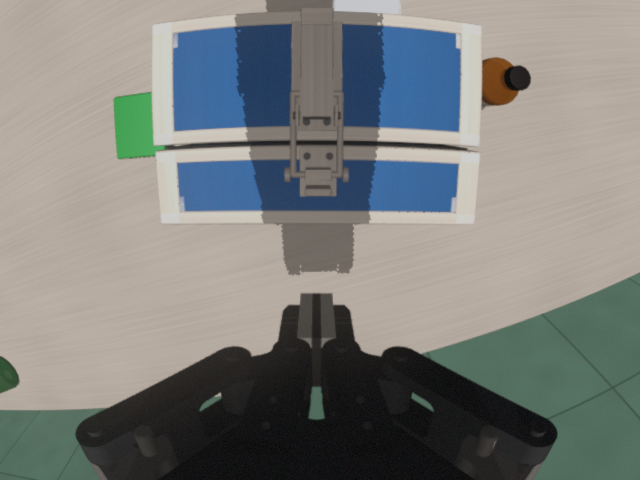

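```bash
python3 - <<'E'
from h import *; from pose import *
s=loads("b9");im=get_image("wrist");sd=get_image("side")
w=lambda u:crop(u,230,20,2.5)
for n,u,z in [("bar",(220,388),.214),("lip far",(220,402),.221),("lip near",(220,376),.221),("guard near",(220,427),.221),("guard far",(220,440),.221),("base rim",(60,300),.2),("lid rim",(60,314),.2),("lid far",(250,508),.2)]: print(n,C(onz(*wray(im,s,w(u)),z)).round(1))
c=im["color"];cv2.imwrite("pics/b9t.png",cv2.convertScaleAbs(cv2.resize(c[0:60,270:365,::-1],None,fx=8,fy=8,interpolation=cv2.INTER_CUBIC),alpha=2))
cv2.imwrite("pics/b9sl.png",cv2.convertScaleAbs(cv2.resize(sd["color"][140:200,290:380,::-1],None,fx=8,fy=8,interpolation=cv2.INTER_CUBIC),alpha=2))
E
```

```text
bar [46.  1. -0.]
lip far [49.3  1.   7. ]
lip near [41.2  1.   7. ]
guard near [57.  1.  7.]
guard far [61.1  1.   7. ]
base rim [ 18.5 -50.7 -14. ]
lid rim [ 23.1 -50.9 -14. ]
lid far [ 88.8  11.2 -14. ]
```

View pics/b9sl.png

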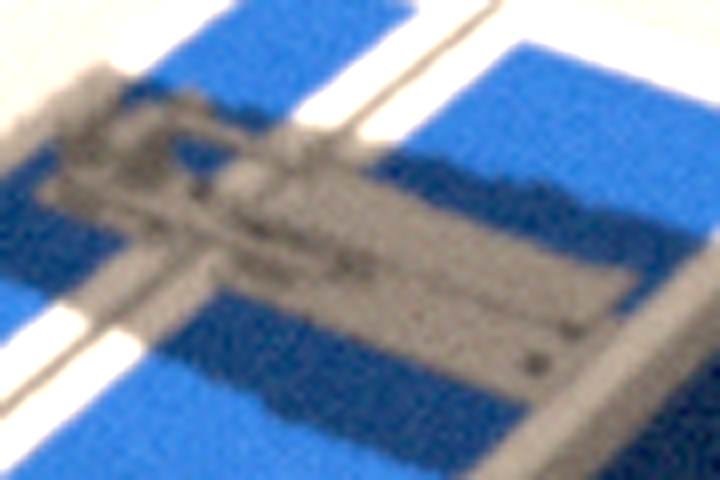

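View pics/b9t.png

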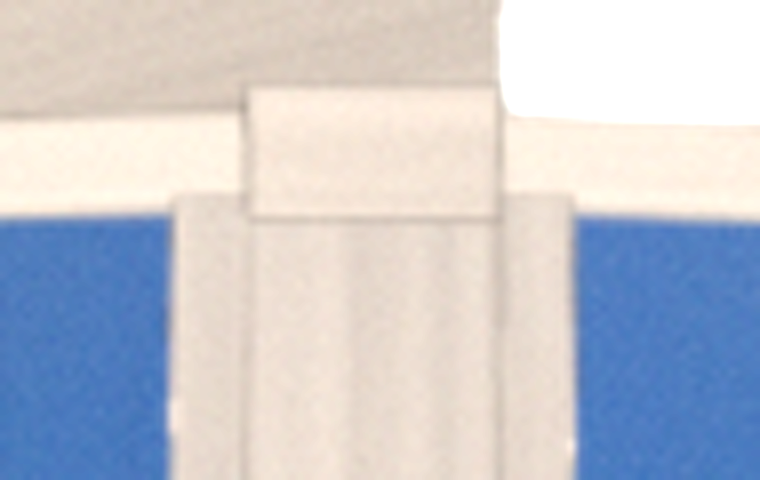

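```bash
python3 - <<'E'
from h import *; from pose import *
s=loads("b9");im=get_image("wrist");sd=get_image("side")
w=lambda u:crop(u,270,0,8); z=lambda u:crop(u,290,140,8)
o,d=wray(im,s,w((372,88)))
for zz in (6,8,10,12,16): print(zz,C(onz(o,d,.214+zz/1000)).round(1))
# tip corners: +y (right, 498) and -y (left,247); side: far corner(-y) ~ (640,265), near (+y) ~ (590,325)
for a,b in [((498,88),(585,322)),((247,88),(640,268))]: p,e=tri(*wray(im,s,w(a)),*rayT(sd,z(b)));print(C(p).round(1),e)
E
```

```text
6 [-82.   -0.3   6. ]
8 [-81.4  -0.3   8. ]
10 [-80.8  -0.3  10. ]
12 [-80.2  -0.3  12. ]
16 [-79.   -0.3  16. ]
[-82.9  10.7   6.5] 0.0021696839471729277
[-83.1 -12.8   7.5] 0.0032498642495395373
```

```bash
python3 - <<'E'
from h import *
t=get_image("side")["color"];a=cv2.imread("pics/side0.png")[:,:,::-1]
d=cv2.absdiff(t,a).max(2);
for n,(x0,y0,x1,y1) in dict(bottle=(262,270,306,342),dish=(345,275,400,318)).items(): print(n,(d[y0:y1,x0:x1]>40).sum())
print(job_done())
E
```

```text
bottle 0
dish 580
the job is handed in; nothing more can be done
None
```

```bash
python3 - <<'E'
from h import *
t=get_image("side")["color"][:,:,::-1];a=cv2.imread("pics/side0.png")
cv2.imwrite("pics/end.png",cv2.resize(np.hstack([a[250:340,320:420],t[250:340,320:420]]),None,fx=3.5,fy=3.5))
E
```

```text
the job is handed in; nothing more can be done
```

```bash
python3 - <<'E'
import numpy as np
K=371.648;cx,cy=316.0135,238.285
M=np.array([[-2.2475e-4,-.31532654,.9489832,-.16521],[1,.0010077,.00057167,.000076],[-.00113655,.9489827,.3153261,-.0807579],[0,0,0,1]])
def ray(tp,uv):
    a=(uv[0]-cx)/K;b=(uv[1]-cy)/K;r=np.hypot(a,b);d=np.array([a/r*np.sin(r),b/r*np.sin(r),np.cos(r)])
    R=np.array([[0,.2675,.9636],[0,.9636,-.2675],[-1,0,0]]);o=tp+R@M[:3,3];d=R@M[:3,:3]@d;return o+d*(.016-o[2])/d[2]
import cv2
for n,tp in [("w2",[.53634,-.04319,.27606]),("w8",[.47473,-.02492,.22971]),("b6",[.5378,-.0426,.2384]),("b8",[.5186,-.0375,.1974])]:
    im=cv2.imread(f"pics/{n}.png");h=cv2.cvtColor(im,cv2.COLOR_BGR2HSV);m=((im.min(2)>185)).astype(np.uint8);m[:, :325]=0;m[:,430:]=0;m[200:]=0
    k,l,st,c=cv2.connectedComponentsWithStats(m);i=1+st[1:,4].argmax();print(n,st[i],ray(np.array(tp),c[i]).round(3))
E
```

```text
w2 [ 337   49   77   75 4522] [0.439 0.053 0.016]
w8 [ 338   81   92  111 7302] [0.434 0.061 0.016]
b6 [ 338   40   85   84 5538] [0.439 0.053 0.016]
b8 [ 340   52   90   95 6777] [0.438 0.052 0.016]
```

The latch is fastened and the job was handed in at about 27.5 s. The gripper was clear of everything when I handed in.

**How it went**
- My first grip on the loop slipped, so the loop and lever swung to their open end. They touched nothing else.
- I pushed the lever back to about 1.25 rad and swung the loop out by its button heads. I then eased the bar down the slot, never reading more than 1 N.
- I gripped the heads and drew the bar back under the lip until it met the riser, at about 4–6 N sideways. Then I let go.
- I pressed the lever down with the closed finger ends. It took about 5 N through the stiff part, went over centre, and met a hard stop at 18 N. A last small push after that was probably about 20 N, not measured separately.

**Last checks**
- **Lever:** it lies flat on its plate. I measured its end at about 7 mm above the pivot against 10 expected, which is within the error.
- **Bar:** its axis is 46 mm out from the pivot, which is the fastened position.
- **Lid:** it was drawn in about 4.5 to 5 mm.
- **Surroundings:** the bottle shows no change in the before and after images. The slide box looks the same by eye.

**Checks that disagreed**
- The keeper's edges measured about 1.2 mm farther out than the nominal home position. That is close to my pixel and calibration error.
- A side-view difference check flagged changed pixels at the dish, and I only saw this as the job was handed in. Checking the saved wrist pictures afterwards put the dish within about 1 mm, at (0.439, 0.053) early on and (0.438, 0.052) at the end of the lever press. The flagged change is probably the arm's shadow. One in-between frame read about 9 mm off because its colour mask had also caught something else.
- The finger ends appeared to be about 22 to 26 mm behind the reported TCP, so I set heights by sight and contact instead.

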